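# Bring the warmed tins out to the pouring turntable

### The job

The wicked tins are warm and ready for wax: flip up the ring pull in the well's flush hatch, swing the hatch up until it stands open, and set every tin from the well upright on the pouring turntable, one in the middle of each bay it takes. Then shut the well again with its hatch flush and the ring pull folded flat, and leave the turntable with its push-post squarely at the index pointer, all without disturbing the empty tins, jug, phone or wax block.

Things in the scene. Friction and masses are not known exactly. Their poses are not given: they have to be found in the camera images.
- well: Warming well: stainless bench-top box, 275 mm (x) by 280 mm (y), flat deck 100 mm above the bench, a panel with a knob and a round gauge on its -x side (towards the robot). Origin: under its centre, on the bench. Under the hatch is a pit, x from -97 to +77 mm, y from -105 to +105 mm, its floor 6 mm above the bench. It may be on either side of the bench.
- hatch_hinge (a point): Middle of the hatch's hinge line, at deck height, 97.5 mm to +x of the well's origin; the hinge line runs along the well's y.
- hatch (a joint): Hatch: flush metal leaf, 5 mm thick, 0.42 kg, reaching from the hinge 193 mm towards -x (the robot), 204 mm wide. 0 = shut, flush with the deck; grows as its -x edge swings up and over to +x; 1.57 = upright; stops at 1.85, leaning back. A stiff friction hinge (0.5 N m) holds it at any angle, so it must be pushed down all the way. The ring pull lies in a cup sunk in it.
- ring (a joint): Ring pull: closed rectangular loop of 8 mm round steel bar in the hatch's cup. 0 = folded flat, just below the leaf's face; 1.57 = square to the leaf; stops at 1.75. It turns about ring_pivot; folded, its free bar points to the hatch's hinge. Light friction (0.03 N m) keeps it where it is left. Finger room inside the loop 40 mm, beyond the free bar 28 mm, down to 21 mm below the leaf's face.
- ring_pivot (a point): Middle of the ring pull's pivot line, 168 mm from the hatch's hinge and parallel to it, 5 mm below the leaf's upper face. The cup round the ring is 72 mm wide and 21 mm deep, from 88 to 178 mm from the hinge, and stands 24 mm out of the leaf's underside.
- ring_bar (a point): Middle of the ring's free bar (8 mm thick, 52 mm long, parallel to the hinge), 48 mm from ring_pivot. With the ring folded it lies 120 mm from the hatch's hinge, 5 mm below the leaf's face.
- turntable_base: Fixed foot of the pouring turntable; origin on the bench under the axis. A tongue runs out under the plate along its +x and ends in an upright tab with a small pale pointer just beyond the plate's rim. It may be on either side of the bench.
- turntable (a joint): Pouring turntable: metal plate 300 mm across, top 40 mm above the bench, turning freely (0.04 N m of friction, stays where left) about a vertical axis; grows counter-clockwise from above; 0 = push-post at the pointer. Four dark ribs (8 mm wide, 6 mm high) part it into quarter bays; round hub (44 mm across, 16 mm high) in the middle, lip 6 mm high at the rim.
- post (a point): On the axis of the turntable's push-post (steel, 14 mm thick, rising 50 mm above the plate with a black cap), 122 mm from the turntable's axis, 30 mm above the plate.
- index (a point): Tip of the fixed index pointer at the rim, 160 mm from the turntable's axis; its x axis points straight away from the turntable's axis and y is sideways.
- bay1 (a point): Bay of the turntable: middle of the open quarter of the plate between two neighbouring ribs, 96 mm from the axis, on the plate's top (40 mm above the bench). It turns with the plate. Bays 1 to 4 are equal and go round counter-clockwise; the push-post stands on the rib between bay 4 and bay 1.
- bay2 (a point): Bay of the turntable: middle of the open quarter of the plate between two neighbouring ribs, 96 mm from the axis, on the plate's top (40 mm above the bench). It turns with the plate. Bays 1 to 4 are equal and go round counter-clockwise; the push-post stands on the rib between bay 4 and bay 1.
- bay3 (a point): Bay of the turntable: middle of the open quarter of the plate between two neighbouring ribs, 96 mm from the axis, on the plate's top (40 mm above the bench). It turns with the plate. Bays 1 to 4 are equal and go round counter-clockwise; the push-post stands on the rib between bay 4 and bay 1.
- bay4 (a point): Bay of the turntable: middle of the open quarter of the plate between two neighbouring ribs, 96 mm from the axis, on the plate's top (40 mm above the bench). It turns with the plate. Bays 1 to 4 are equal and go round counter-clockwise; the push-post stands on the rib between bay 4 and bay 1.
- tin1: Wicked tin: low round gilt tin, 66 mm across, 36 mm high, packed with a brown cardboard coil; a tightly rolled cardboard wick, 18 mm thick, stands in its middle up to 61 mm above the tin's underside; 0.11 kg. Origin: centre of its underside, z up. Two to four such tins are there, at the start loose on the floor of the shut well.
- tin2: Wicked tin: low round gilt tin, 66 mm across, 36 mm high, packed with a brown cardboard coil; a tightly rolled cardboard wick, 18 mm thick, stands in its middle up to 61 mm above the tin's underside; 0.11 kg. Origin: centre of its underside, z up. Two to four such tins are there, at the start loose on the floor of the shut well.
- tin3: Wicked tin: low round gilt tin, 66 mm across, 36 mm high, packed with a brown cardboard coil; a tightly rolled cardboard wick, 18 mm thick, stands in its middle up to 61 mm above the tin's underside; 0.11 kg. Origin: centre of its underside, z up. Two to four such tins are there, at the start loose on the floor of the shut well.
- tin4: Wicked tin: low round gilt tin, 66 mm across, 36 mm high, packed with a brown cardboard coil; a tightly rolled cardboard wick, 18 mm thick, stands in its middle up to 61 mm above the tin's underside; 0.11 kg. Origin: centre of its underside, z up. Two to four such tins are there, at the start loose on the floor of the shut well.
- empty1: Bystander: empty tin, white inside, 66 mm across and 36 mm high. Origin: centre of its underside.
- empty2: Bystander: empty tin, white inside, 66 mm across and 36 mm high. Origin: centre of its underside.
- empty3: Bystander: empty tin, white inside, 66 mm across and 36 mm high. Origin: centre of its underside.
- jug: Bystander: steel pouring jug with a side handle, 72 mm across, 105 mm high. Origin: centre of its underside.
- phone: Bystander: phone, 72 by 148 by 9 mm, lying flat. Origin: centre of its underside.
- waxblock: Bystander: pale wax block, 100 by 160 by 35 mm. Origin: centre of its underside.

How it is judged (in metres and radians):
On the way, in this order (a step that is already met when the one before it is completed fails the run):
1. the ring pull is flipped up while the hatch is still down (value of joint ring above 0.9 rad and value of joint hatch below 0.2 rad), for 0.1 s.
2. the hatch stands open (value of joint hatch above 1.4 rad), for 0.2 s.
At the end, for the whole second after the job is handed in: Every tin present stands upright on the turntable's plate, its centre within 22 mm of the middle of a bay; the hatch is shut (within 0.035 rad) with the ring folded (within 0.2 rad); the push-post is within 11 mm sideways of the index pointer; all at rest ((horizontal distance between tin1 and bay1 below 0.022 m or horizontal distance between tin1 and bay2 below 0.022 m or horizontal distance between tin1 and bay3 below 0.022 m or horizontal distance between tin1 and bay4 below 0.022 m) and z of tin1 in the frame of bay1 between -0.004 and 0.005 m and angle between each of tin1, tin2, tin3, tin4's own z axis and vertical below 0.1 rad and linear speed of each of tin1, tin2, tin3, tin4 below 0.03 m/s and (horizontal distance between tin2 and bay1 below 0.022 m or horizontal distance between tin2 and bay2 below 0.022 m or horizontal distance between tin2 and bay3 below 0.022 m or horizontal distance between tin2 and bay4 below 0.022 m) and z of tin2 in the frame of bay1 between -0.004 and 0.005 m and (horizontal distance between tin3 and bay1 below 0.022 m or horizontal distance between tin3 and bay2 below 0.022 m or horizontal distance between tin3 and bay3 below 0.022 m or horizontal distance between tin3 and bay4 below 0.022 m) and z of tin3 in the frame of bay1 between -0.004 and 0.005 m and (horizontal distance between tin4 and bay1 below 0.022 m or horizontal distance between tin4 and bay2 below 0.022 m or horizontal distance between tin4 and bay3 below 0.022 m or horizontal distance between tin4 and bay4 below 0.022 m) and z of tin4 in the frame of bay1 between -0.004 and 0.005 m and value of joint hatch below 0.035 rad and value of joint ring below 0.2 rad and y of post in the frame of index between -0.011 and 0.011 m and x of post in the frame of index above -0.08 m and velocity of joint turntable between -0.05 and 0.05 rad/s); the robot touches nothing.
It fails at once if an empty tin is pushed more than 40 mm or tipped over (distance of any of empty1, empty2, empty3 from where it was at the start of the episode above 0.04 m or angle between any of empty1, empty2, empty3's own z axis and vertical above 0.5 rad).
It fails at once if the jug is pushed more than 40 mm or tipped over (distance of jug from where it was at the start of the episode above 0.04 m or angle between jug's own z axis and vertical above 0.5 rad).
It fails at once if the phone or the wax block is pushed more than 40 mm or tipped over (distance of any of phone, waxblock from where it was at the start of the episode above 0.04 m or angle between any of phone, waxblock's own z axis and vertical above 0.5 rad).
Of tin1, tin2, tin3, tin4 only 2 to 4 are there at a start; the rules pass over those that are not, and their reading is None.
At some moment in a run one of tin1, tin2, tin3, tin4 may be knocked a few centimetres aside while the robot is not near it.
It also fails if it takes over 210 s, if anything falls off the work surface, if the arm or the gripper's body presses on something with over 40 N, if the wrist force passes 120 N, or if a joint passes its speed limit or range.

### The arm

A 7-joint arm with a two-finger parallel gripper is mounted at the origin on the work surface. World frame = base frame: x ahead of the robot, y to its left, z up, the work surface at z = 0. Lengths are in mm, angles in rad, forces in N, time in s.
With the tool pointing down it reaches from about 400 to 875 mm from the base axis. Payload 4.4 kg.
Tool frame: the origin (TCP) lies midway between the tips of the shut fingers; the grasp point (between the pads) lies 19 mm behind it (arm.tcp_to_grasp is the distance from the TCP to the grasp point, in mm); z points along the fingers, y is the line along which they close (so a half turn about z gives the same grasp; the last joint's range is limited). The gripper opens to 85 mm and grips with 20 to 120 N. Pads are 22 mm wide; open, the fingers measure 114 mm over their backs; the gripper's body (76 mm by 85 mm) begins 54 mm behind the grasp point. The pads swing forward as they close: fully open they stand 13 mm farther back than shut.
Start: joints at [1.209, 0.628, 0.038, 1.517, -0.027, 0.996, -0.02], TCP at [189.506, -621.776, 231.313] pointing down, gripper open.
Joint ranges: [-3.06, 3.06], [-0.37, 2.12], [-1.25, 1.32], [0.18, 2.47], [-1.1, 4.24], [0.23, 1.98], [-2.94, 2.94]. Speed limits (rad/s): [2.57, 2.57, 3.14, 3.14, 3.14, 3.14, 3.14].

### API

Orientations are given as [roll, pitch, yaw] about the fixed x, y, z axes, in that order (R = Rz(yaw) Ry(pitch) Rx(roll)).
In Python, from cell import sensors, eyes, workorder, arm gives the robot as it stands.
- The arm moves only by the tool drive_tool, never from a script. Its argument "motion" is a list of rows, each a list of 6 numbers: the shift along the tool's x, y, z in m, then the turn, a rotation vector about the tool's x, y, z in rad. A call has 1 to 20 rows; each row shifts and turns the commanded pose from where the row before left it, along the tool's axes as they then stand; what a row does not reach is not made up. A row lasts 1/12 s, in which the tool goes at most 41.7 mm and 7.16 degrees, less where a joint would pass 70% of its speed; a pose out of reach is approached as far as the arm can. A call with a gripper value outside its range is refused whole. "jaw" is the opening, from -1 (shut) to 1 (fully open), set as the call begins (left out, the last holds). The fingers move at their own pace and stop on an object; "force" is the grip in N (left out, the last holds). Time passes only in rows, so rows that do not move let the fingers close. It gives the time, the measured TCP pose, the force, the opening and the grip force at its end, in the units of the state.
- sensors.sense(): the state, without advancing time (a new reading comes with each control period).
- eyes.grab_frame(name): name is "scene" or "top" or "wrist"; returns a dict with "img" (400x640x3 uint8, red, green, blue), "depth" (400x640 float32, mm along the optical axis (not along the pixel's ray), 0 where there is no reading), "vfov" (degrees; the focal length in pixels is half the picture's height over the tangent of half this angle, whatever the lens; pixels are square), "cx", "cy" (the principal point, pixels), "R" (3x3) and "t" (3): a world point X has camera coordinates R X + t. Camera axes: x right, y down, z forward; pixel columns grow to the right and rows downward; lengths in mm; the calibration is good to about 2 mm. A picture is of the moment at which its call begins.
- workorder.hand_in(): hands the job in; it is judged then, once.
The state is a dict: "time_s": time; "qpos": joint angles; "qd": joint speeds; "joint_efforts": joint torques, N m; "position": TCP position; "orientation": TCP orientation; "ft_force": force on the tool from outside, world axes, zero at the start; "moment": the same for the moment, N m; "finger_gap": opening from 0.0 (shut) to 1.0 (fully open); "grasp_force": force on a finger pad.
Only numpy, scipy, OpenCV 4.12 (cv2) and the standard library are available. Lean on these libraries where they do the work, as an engineer would, in place of code of your own. Each camera call takes 0.05 s, during which the arm holds its last target. There are 200 camera calls.

## Working session

There is one attempt and no reset: what is moved stays moved. The work goes in short steps, Python scripts to look and compute and a tool call to move; the robot and the scene stay as the last step left them, time stands still between calls to the robot, and variables do not carry over. Pictures are saved under pics/ and viewed, at most 14 in all, crops included, and the job is handed in when it is done.

Besides the shell and the picture viewer there is one more tool, called after "Emit:" by a JSON object that holds its "method" and its "body". drive_tool: Moves the arm, as the interface text tells. Its arguments: {"type":"object","properties":{"motion":{"type":"array","items":{"type":"array","items":{"type":"number"}}},"jaw":{"type":"number"},"force":{"type":"number"}},"required":["motion"]}

```bash
ls; mkdir -p pics
cat > h.py <<'E'
import numpy as np, cv2
from cell import sensors, eyes, workorder, arm
from scipy.spatial.transform import Rotation as Ro
def grab(n,save=None):
    f=eyes.grab_frame(n); f['f']=200/np.tan(np.radians(f['vfov']/2)); f['R']=np.array(f['R']); f['t']=np.array(f['t'])
    if save: cv2.imwrite('pics/'+save,cv2.cvtColor(f['img'],cv2.COLOR_RGB2BGR)); np.savez('pics/'+save[:-4]+'.npz',**f)
    return f
def load(s): 
    d=np.load('pics/'+s+'.npz'); return {k:d[k] for k in d}
def ray(f,u,v):
    d=f['R'].T@np.array([(u-f['cx'])/f['f'],(v-f['cy'])/f['f'],1]); return -f['R'].T@f['t'],d
def onz(f,u,v,z):
    c,d=ray(f,u,v); return c+d*(z-c[2])/d[2]
def cloud(f):
    v,u=np.mgrid[:400,:640]; z=f['depth']
    P=np.stack([(u-f['cx'])/f['f']*z,(v-f['cy'])/f['f']*z,z],-1)
    return (P-f['t'])@f['R']
def proj(f,X):
    c=f['R']@np.array(X)+f['t']; return f['f']*c[:2]/c[2]+[f['cx'],f['cy']]
def st():
    s=sensors.sense(); print({k:np.round(s[k],3) for k in ('time_s','qpos','position','orientation','ft_force','finger_gap','grasp_force')}); return s
E
python3 - <<'E'
from h import *
st()
for n in ('top','scene'):
    f=grab(n,n+'0.png'); print(n,f['vfov'],f['cx'],f['cy'],-f['R'].T@f['t'],f['R'].round(3))
E
```

```text
pics
{'time_s': np.float64(0.0), 'qpos': array([ 1.209,  0.629,  0.038,  1.518, -0.027,  0.996, -0.02 ]), 'position': array([ 189.324, -621.142,  230.367]), 'orientation': array([-3.14 ,  0.   ,  0.296]), 'ft_force': array([-0.652, -0.307,  0.393]), 'finger_gap': np.float64(1.002), 'grasp_force': np.float64(0.0)}
top 46.24990288050002 314.6235361882553 195.87240551143645 [ 370.68141641   -2.40541153 1603.22020709] [[ 0.021 -1.     0.002]
 [-0.993 -0.021 -0.12 ]
 [ 0.12   0.001 -0.993]]
scene 57.95885819291472 327.36639224722927 196.7180736789627 [1015.98145795  526.04680285  760.51723838] [[-0.751  0.661 -0.01 ]
 [ 0.464  0.517 -0.719]
 [-0.47  -0.544 -0.695]]
```

View pics/top0.png

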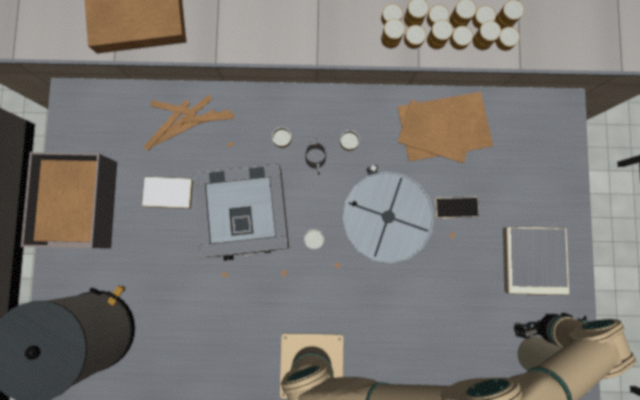

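View pics/scene0.png

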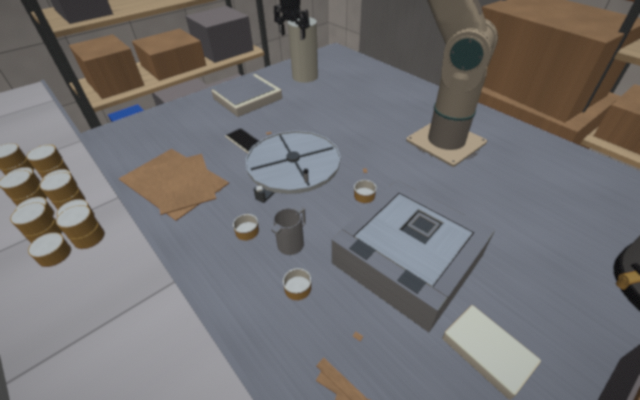

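Run:
```python
from h import *
f=load('top0'); P=cloud(f)
m=(abs(P[...,2]-100)<8)&(P[...,0]>300)&(P[...,0]<800)&(P[...,1]>50)&(P[...,1]<420)
m=cv2.morphologyEx(m.astype(np.uint8),cv2.MORPH_OPEN,np.ones((5,5)))
c=max(cv2.findContours(m,0,1)[0],key=cv2.contourArea)
W=np.array([onz(f,*p[0],100)[:2] for p in c],np.float32); print('deck',cv2.minAreaRect(W), 'z',np.median(P[...,2][m>0]))
g=cv2.cvtColor(f['img'],cv2.COLOR_RGB2HSV)
print('hsv hatch',g[200,225],'deck',g[245,265],'table',g[280,330],'plate',g[230,370])
hm=(g[...,2]>135).astype(np.uint8)*m
c=max(cv2.findContours(hm,0,1)[0],key=cv2.contourArea)
W=np.array([onz(f,*p[0],100)[:2] for p in c],np.float32); print('hatch',cv2.minAreaRect(W))
t=(abs(P[...,2]-42)<8)&(P[...,0]>300)&(P[...,0]<800)&(P[...,1]<-50)&(P[...,1]>-450)
t=cv2.morphologyEx(t.astype(np.uint8),cv2.MORPH_CLOSE,np.ones((9,9)));t=cv2.morphologyEx(t,cv2.MORPH_OPEN,np.ones((9,9)))
c=max(cv2.findContours(t,0,1)[0],key=cv2.contourArea)
W=np.array([onz(f,*p[0],44)[:2] for p in c],np.float32); print('plate',cv2.minEnclosingCircle(W),cv2.fitEllipse(W),np.median(P[...,2][t>0]))
print('post',onz(f,353,203,90),'idx',onz(f,372,168,40),'ph',P[200:206,350:357,2].round())
for n,(u,v,z) in dict(e1=(282,136,36),e2=(349,140,36),e3=(314,239,36),jug=(316,155,105)).items(): print(n,onz(f,u,v,z).round())
big=cv2.resize(f['img'][140:280,190:450],None,fx=3,fy=3,interpolation=2)
cv2.imwrite('pics/c1.png',big[...,::-1])
```

```text
deck ((503.260009765625, 238.87005615234375), (274.5379943847656, 280.5184326171875), 7.606279373168945) z 100.06343193029576
hsv hatch [102  23 168] deck [111  14 128] table [105  19 132] plate [102  23 169]
hatch ((502.08099365234375, 238.31883239746094), (191.87997436523438, 203.39137268066406), 7.6885552406311035)
plate ((510.7640686035156, -245.03857421875), 165.64242553710938) ((499.7445983886719, -245.20091247558594), (295.6786804199219, 309.66436767578125), 108.73053741455078) 41.26105712089165
post [ 532.48144826 -126.36408113   90.        ] idx [ 658.36916498 -193.4924009    40.        ] ph [[43. 41. 40. 41. 40. 37. 41.]
 [38. 40. 41. 83. 88. 92. 81.]
 [52. 40. 85. 94. 87. 91. 86.]
 [48. 45. 88. 83. 94. 91. 89.]
 [40. 44. 81. 87. 90. 91. 86.]
 [37. 36. 53. 67. 84. 81. 43.]]
e1 [764. 115.  36.]
e2 [ 755. -115.   36.]
e3 [415.  -2.  36.]
jug [685.  -3. 105.]
```

View pics/c1.png

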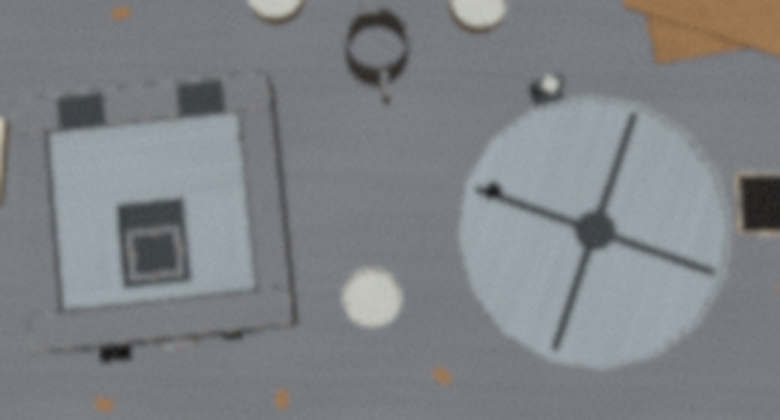

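The top view shows the well on the left with its hatch (centre about pixel 245,210), the turntable on the right (388,216) with its post at (353,203) and pointer at (373,168), an empty tin between them (314,239), and the jug at (316,155). Next I turn the tool to the hatch's axis and move over the ring.

Emit:
{"method": "drive_tool", "body": {"motion": [[0,0,0,0,0,-0.108],[0,0,0,0,0,-0.108],[0,0,0,0,0,-0.108],[0,0,0,0,0,-0.108],[0,0,0,0,0,-0.108],[0,0,0,0,0,-0.108],[0,0,0,0,0,-0.108],[0,0,0,0,0,-0.108],[0,0,0,0,0,-0.108],[0,0,0,0,0,-0.108],[0,0,0,0,0,-0.108],[0,0,0,0,0,-0.108],[0,0,0,0,0,-0.111],[0,0,0,0,0,0]]}}

```text
time_s: 1.27
position: [189.2, -621.5, 230.7]
orientation: [3.141, -0.001, 1.705]
ft_force: [-0.1, 0.5, -0.5]
finger_gap: 1.002
grasp_force: 0.0
```

Emit:
{"method": "drive_tool", "body": {"motion": [[0.024,0.024,0,0,0,0],[0.024,0.024,0,0,0,0],[0.024,0.024,0,0,0,0],[0.024,0.024,0,0,0,0],[0.024,0.024,0,0,0,0],[0.024,0.024,0,0,0,0],[0.024,0.024,0,0,0,0],[0.024,0.024,0,0,0,0],[0.024,0.024,0,0,0,0],[0.024,0.024,0,0,0,0],[0.024,0.024,0,0,0,0],[0.024,0.024,0,0,0,0],[0.024,0.024,0,0,0,0],[0.024,0.024,0,0,0,0]]}}

```text
time_s: 2.43
position: [479.0, -243.1, 231.2]
orientation: [-3.141, -0.0, 1.699]
ft_force: [0.7, -0.6, 0.2]
finger_gap: 1.0
grasp_force: 0.0
```

Emit:
{"method": "drive_tool", "body": {"motion": [[0.034,0.0045,0,0,0,0],[0.034,0.0045,0,0,0,0],[0.034,0.0045,0,0,0,0],[0.034,0.0045,0,0,0,0],[0.034,0.0045,0,0,0,0],[0.034,0.0045,0,0,0,0],[0.034,0.0045,0,0,0,0],[0.034,0.0045,0,0,0,0],[0.034,0.0045,0,0,0,0],[0.034,0.0045,0,0,0,0],[0.034,0.0045,0,0,0,0],[0.034,0.0045,0,0,0,0],[0.034,0.0045,0,0,0,0],[0.032,0.0045,0,0,0,0],[0,0,0,0,0,0],[0,0,0,0,0,0]]}}

```text
time_s: 3.77
position: [477.7, 235.9, 231.1]
orientation: [-3.141, -0.001, 1.704]
ft_force: [0.0, -0.6, -1.3]
finger_gap: 0.996
grasp_force: 0.0
```

Run:
```python
from h import *
st(); f=grab('wrist','w0.png'); print(f['vfov'],-f['R'].T@f['t'],f['R'].round(3))
```

```text
{'time_s': np.float64(3.767), 'qpos': array([-0.222,  0.487, -0.422,  1.836,  0.253,  0.871, -0.631]), 'position': array([477.691, 235.944, 231.113]), 'orientation': array([-3.141e+00, -1.000e-03,  1.704e+00]), 'ft_force': array([ 0.034, -0.564, -1.284]), 'finger_gap': np.float64(0.996), 'grasp_force': np.float64(0.0)}
70.20156480948762 [466.22650289 319.04363944 373.98246755] [[ 0.991  0.134 -0.   ]
 [ 0.127 -0.938  0.323]
 [ 0.043 -0.32  -0.946]]
```

View pics/w0.png

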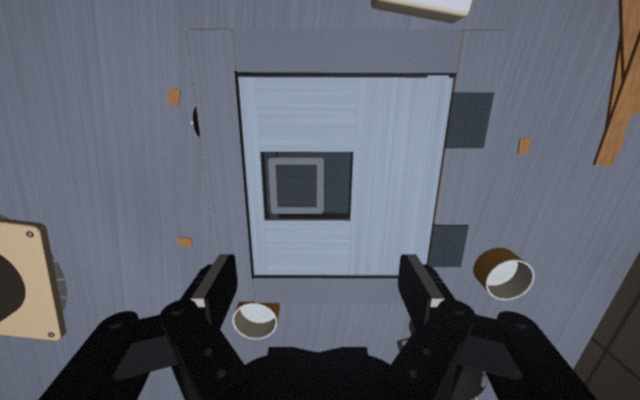

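The wrist view shows the ring loop in its cup at (270–323, 158–213), with the free bar near u=320. The hatch spans (238,75) to (455,75).

Run:
```python
from h import *
f=load('w0')
m=cv2.morphologyEx((cv2.cvtColor(f['img'],cv2.COLOR_RGB2HSV)[...,2]>140).astype(np.uint8),cv2.MORPH_OPEN,np.ones((3,3)))
m[:, :236]=0
c=max(cv2.findContours(m,0,1)[0],key=cv2.contourArea)
W=np.array([onz(f,*p[0],100)[:2] for p in c],np.float32); r=cv2.minAreaRect(W);print('hatch',r)
P=cloud(f)
g=cv2.cvtColor(f['img'],cv2.COLOR_RGB2GRAY); print('row186',g[186,260:360])
print('z bar',np.median(P[170:200,317:322,2]),'hatch z',np.median(P[90:140,300:400,2]),'bottom',np.median(P[170:200,330:345,2]))
for u,v in ((320.5,158),(320.5,213),(320.5,185),(272,185)): print(onz(f,u,v,95).round(1))
t=load('top0')
```

```text
hatch ((501.66845703125, 241.995361328125), (190.70034790039062, 204.42921447753906), 7.631561756134033)
row186 [160 145  96  52  27  33  44  55  66  92 105 116 114 112 117 113  89  58
  50  54  58  55  60  59  55  59  58  59  53  59  55  61  59  54  62  61
  61  62  56  55  58  61  54  62  61  57  56  57  56  60  56  56  61  61
  54  63  76 105 116 115 114 116 108  91  65  54  61  57  57  62  64  58
  59  58  59  66  63  64  59  61  62  64  63  63  58  59  66  57  57  46
  41  77 132 150 157 161 156 152 155 157]
z bar 98.9372598201611 hatch z 100.31090628257655 bottom 79.2387295154324
[476.5 266.6  95. ]
[484.5 208.7  95. ]
[480.3 239.2  95. ]
[431.3 232.5  95. ]
```

Emit:
{"method": "drive_tool", "body": {"motion": [[0.0017,0.0025,0,0,0,0],[0,0,0,0,0,0],[0,0,0,0,0,0],[0,0,0.02,0,0,0],[0,0,0.02,0,0,0],[0,0,0.02,0,0,0],[0,0,0.02,0,0,0],[0,0,0.02,0,0,0],[0,0,0.015,0,0,0],[0,0,0.01,0,0,0],[0,0,0.008,0,0,0],[0,0,0.008,0,0,0],[0,0,0.007,0,0,0],[0,0,0,0,0,0],[0,0,0,0,0,0]], "jaw": -0.53, "force": 30}}

```text
time_s: 5.07
position: [480.8, 235.7, 83.4]
orientation: [3.141, 0.0, 1.703]
ft_force: [-0.0, -0.2, 0.7]
finger_gap: 0.236
grasp_force: 0.0
```

Emit:
{"method": "drive_tool", "body": {"motion": [[0,0,0,0,0,0],[0,0,0,0,0,0],[0,0,0,0,0,0],[0,0,0,0,0,0],[0,0,0,0,0,0],[0,0,0,0,0,0]], "jaw": -1, "force": 25}}

```text
time_s: 5.57
position: [480.1, 235.8, 83.7]
orientation: [-3.141, 0.0, 1.703]
ft_force: [-4.6, 0.2, 6.2]
finger_gap: 0.082
grasp_force: 24.8
```

Emit:
{"method": "drive_tool", "body": {"motion": [[0,-0.0002,-0.0048,0,0,0],[0,-0.0007,-0.0048,0,0,0],[0,-0.0012,-0.0047,0,0,0],[0,-0.0016,-0.0045,0,0,0],[0,-0.0021,-0.0043,0,0,0],[0,-0.0025,-0.0041,0,0,0],[0,-0.0029,-0.0038,0,0,0],[0,-0.0033,-0.0035,0,0,0],[0,-0.0036,-0.0032,0,0,0],[0,-0.0039,-0.0028,0,0,0],[0,-0.0042,-0.0024,0,0,0],[0,-0.0044,-0.002,0,0,0],[0,-0.0046,-0.0015,0,0,0],[0,-0.0047,-0.001,0,0,0],[0,0,0,0,0,0],[0,0,0,0,0,0]], "force": 20}}

```text
time_s: 6.9
position: [444.4, 231.2, 133.3]
orientation: [3.134, -0.001, 1.702]
ft_force: [3.8, -1.2, 12.5]
finger_gap: 0.083
grasp_force: 23.8
```

Run:
```python
from h import *
st(); f=grab('wrist','w1.png')
```

```text
{'time_s': np.float64(6.9), 'qpos': array([-0.299,  0.582, -0.348,  2.024,  0.35 ,  0.585, -0.756]), 'position': array([444.448, 231.237, 133.339]), 'orientation': array([ 3.134e+00, -1.000e-03,  1.702e+00]), 'ft_force': array([ 3.765, -1.206, 12.498]), 'finger_gap': np.float64(0.083), 'grasp_force': np.float64(23.823)}
```

View pics/w1.png

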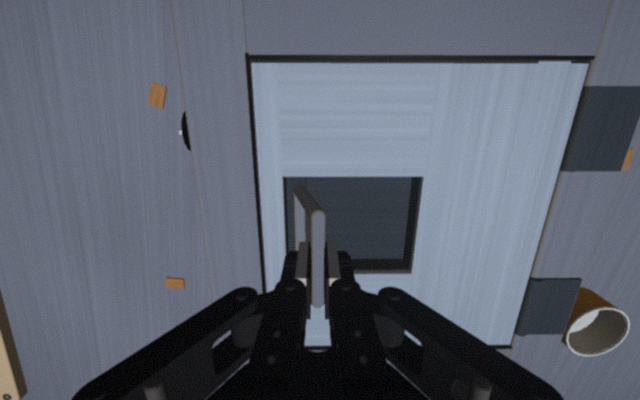

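The wrist picture shows the ring standing up between the fingers (about 312,230) with the hatch still down. Next I lift the hatch along its arc.

Emit:
{"method": "drive_tool", "body": {"motion": [[0,0.0054,-0.0154,0,0,0],[0,0.0069,-0.0149,0,0,0],[0,0.0083,-0.014,0,0,0],[0,0.0097,-0.0132,0,0,0],[0,0.011,-0.0121,0,0,0],[0,0.0121,-0.011,0,0,0],[0,0.0132,-0.0097,0,0,0],[0,0.014,-0.0084,0,0,0],[0,0,0,0,0,0]], "force": 40}}

```text
time_s: 7.7
position: [519.7, 241.0, 230.0]
orientation: [-3.138, 0.0, 1.702]
ft_force: [-2.4, 0.8, 4.0]
finger_gap: 0.066
grasp_force: 39.6
```

Run:
```python
from h import *
st(); f=grab('scene','s1.png')
cv2.imwrite('pics/s1c.png',f['img'][100:380,200:600,::-1])
```

```text
{'time_s': np.float64(7.7), 'qpos': array([-0.214,  0.546, -0.414,  1.728,  0.263,  0.926, -0.603]), 'position': array([519.689, 240.97 , 229.967]), 'orientation': array([-3.138,  0.   ,  1.702]), 'ft_force': array([-2.356,  0.835,  3.973]), 'finger_gap': np.float64(0.066), 'grasp_force': np.float64(39.605)}
```

View pics/s1c.png

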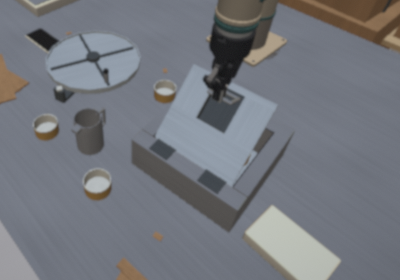

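The hatch is lifting (about 0.7 rad), with the ring held by the fingers at crop pixel (222,95). I continue along the arc.

Emit:
{"method": "drive_tool", "body": {"motion": [[0,0.0148,-0.0069,0,0,0],[0,0.0155,-0.0054,0,0,0],[0,0.0159,-0.0038,0,0,0],[0,0.0162,-0.0022,0,0,0],[0,0.0163,-0.0006,0,0,0],[0,0.0163,0.0011,0,0,0],[0,0.0162,0.0026,0,0,0],[0,0.0158,0.0043,0,0,0],[0,0,0,0,0,0],[0,0,0,0,0,0],[0,0,0,0,0,0]]}}

```text
time_s: 8.67
position: [649.5, 258.0, 243.0]
orientation: [3.134, -0.001, 1.702]
ft_force: [3.7, -1.0, 8.7]
finger_gap: 0.061
grasp_force: 55.3
```

Run:
```python
from h import *
st(); f=grab('scene','s2.png'); t=grab('top','t2.png')
A=f['img'][80:360,220:540]; B=cv2.resize(t['img'][140:280,190:350],(320,280))
cv2.imwrite('pics/s2c.png',np.hstack([A,B])[...,::-1])
```

```text
{'time_s': np.float64(8.667), 'qpos': array([-0.211,  0.714, -0.393,  1.348,  0.284,  1.127, -0.507]), 'position': array([649.462, 258.013, 242.95 ]), 'orientation': array([ 3.134e+00, -1.000e-03,  1.702e+00]), 'ft_force': array([ 3.705, -0.954,  8.732]), 'finger_gap': np.float64(0.061), 'grasp_force': np.float64(55.307)}
```

View pics/s2c.png

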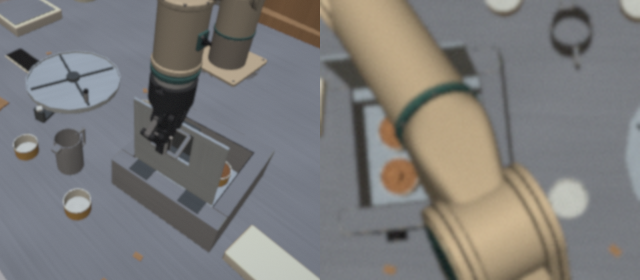

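The hatch looks upright, and tins are visible in the pit (right panel, 390,130 and 400,177). I release the ring and withdraw upward.

Emit:
{"method": "drive_tool", "body": {"motion": [[0,0,0,0,0,0],[0,0,0,0,0,0],[0,0,0,0,0,0],[0,0,-0.01,0,0,0],[0,0,-0.02,0,0,0],[0,0,-0.03,0,0,0],[0,0,-0.03,0,0,0],[0,0,-0.03,0,0,0],[0,0,0,0,0,0]], "jaw": -0.45, "force": 20}}

```text
time_s: 9.52
position: [648.3, 259.3, 367.2]
orientation: [3.133, -0.003, 1.703]
ft_force: [0.9, -0.5, 1.0]
finger_gap: 0.275
grasp_force: 0.0
```

Emit:
{"method": "drive_tool", "body": {"motion": [[-0.03,0.0,-0.005,0,0,0],[-0.03,0.0,-0.005,0,0,0],[-0.03,0.0,0,0,0,0],[-0.03,0.0,0,0,0,0],[-0.03,-0.01,0,0,0,0],[-0.03,-0.035,0,0,0,0],[0,-0.038,0,0,0,0],[0,-0.038,0,0,0,0],[0,-0.038,0,0,0,0],[0,0,0,0,0,0],[0,0,0,0,0,0]]}}

```text
time_s: 10.43
position: [513.3, 61.2, 370.5]
orientation: [-3.14, 0.002, 1.703]
ft_force: [1.0, 0.2, -0.2]
finger_gap: 0.277
grasp_force: 0.0
```

Run:
```python
from h import *
st(); f=grab('scene','s3.png'); t=grab('top','t3.png'); w=grab('wrist','w3.png')
A=f['img'][80:360,220:540]; B=cv2.resize(t['img'][140:280,190:350],(320,280))
cv2.imwrite('pics/s3c.png',np.vstack([np.hstack([A,B]),w['img'][:320]])[...,::-1])
for n,F in (('top',t),('wrist',w)):
    P=cloud(F); g=cv2.cvtColor(F['img'],cv2.COLOR_RGB2HSV)
    m=((g[...,1]>80)&(g[...,0]<25)&(P[...,0]<640)&(P[...,0]>380)&(P[...,1]>100)&(P[...,1]<380)&(P[...,2]>15)&(P[...,2]<90)).astype(np.uint8)
    m=cv2.morphologyEx(m,cv2.MORPH_OPEN,np.ones((3,3)))
    k,l,s,c=cv2.connectedComponentsWithStats(m)
    for i in range(1,k):
        if s[i][4]>40: print(n,s[i],P[l==i].mean(0).round(),np.percentile(P[l==i][:,2],[5,50,95]).round())
```

```text
{'time_s': np.float64(10.433), 'qpos': array([ 0.151,  0.325, -0.448,  1.665,  0.151,  1.188, -0.201]), 'position': array([513.315,  61.161, 370.489]), 'orientation': array([-3.140e+00,  2.000e-03,  1.703e+00]), 'ft_force': array([ 0.979,  0.186, -0.157]), 'finger_gap': np.float64(0.277), 'grasp_force': np.float64(0.0)}
top [252 191  14  17 189] [542. 187.  43.] [34. 40. 68.]
top [220 197  17  17 234] [522. 287.  43.] [34. 40. 68.]
top [252 214  17  17 230] [466. 180.  43.] [35. 40. 67.]
top [221 220  17  16 226] [447. 281.  43.] [35. 40. 67.]
wrist [271   0  37  15 429] [448. 267.  40.] [38. 40. 41.]
wrist [323   0  40  18 540] [524. 275.  40.] [38. 40. 42.]
wrist [285  14  21   9  89] [458. 255.  27.] [17. 27. 37.]
wrist [328  18  21   7  76] [521. 260.  27.] [17. 27. 36.]
wrist [ 276   49   39   42 1260] [466. 184.  43.] [38. 40. 68.]
wrist [ 327   55   39   41 1239] [544. 187.  43.] [38. 40. 68.]
```

View pics/s3c.png

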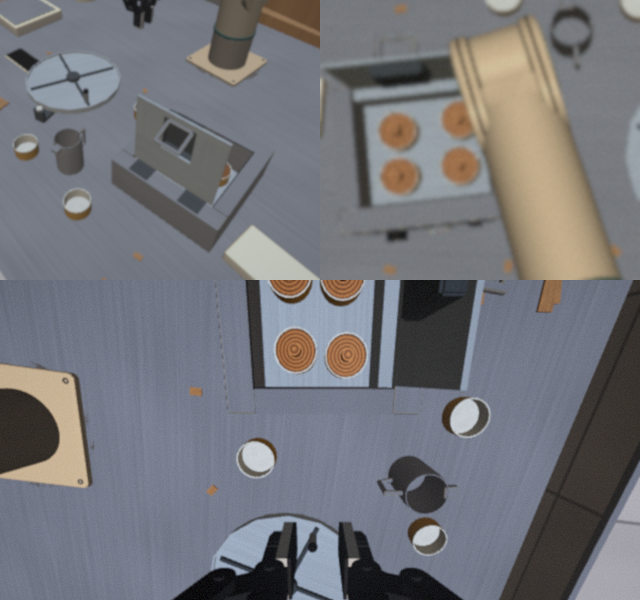

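Four tins stand in the pit and the hatch is upright with the ring still out. I check the hatch angle, because the ring's cup needs clearance.

Run:
```python
from h import *
w=np.array([.9912,.1324]); o=np.array([503,240.])
for n in ('s3','t3','w3'):
    P=cloud(load(n)); Q=P[(P[...,2]>115)&(P[...,2]<292)&(P[...,0]>540)&(P[...,0]<760)&(P[...,1]>150)&(P[...,1]<360)]
    d=Q[:,:2]-o; x=d@w-97.5; y=-d[:,0]*w[1]+d[:,1]*w[0]; k=(abs(y)>45)&(abs(y)<100)&(abs(x)<110)
    print(n,k.sum(), [(int(z),np.median(x[k&(abs(Q[:,2]-z)<12)]).round(1)) for z in (130,160,190,220,250,280)])
t=load('t3'); P=cloud(t); g=cv2.cvtColor(t['img'],cv2.COLOR_RGB2HSV)
for n,F in (('t3',t),('w3',load('w3'))):
    P=cloud(F); g=cv2.cvtColor(F['img'],cv2.COLOR_RGB2HSV)
    m=((g[...,1]>80)&(g[...,0]<25)&(P[...,0]<640)&(P[...,0]>380)&(P[...,1]>100)&(P[...,1]<380)&(P[...,2]>55)&(P[...,2]<90)).astype(np.uint8)
    k,l,s,c=cv2.connectedComponentsWithStats(m)
    for i in range(1,k):
        if s[i][4]>5: print(n,'wick',s[i][4],onz(F,*c[i],66).round(1))
```

```text
s3 2882 [(130, np.float64(-0.1)), (160, np.float64(0.5)), (190, np.float64(1.1)), (220, np.float64(1.7)), (250, np.float64(2.3)), (280, np.float64(2.9))]
t3 331 [(130, np.float64(-4.1)), (160, np.float64(-3.6)), (190, np.float64(-2.7)), (220, np.float64(-2.2)), (250, np.float64(-1.8)), (280, np.float64(-1.0))]
w3 4435 [(130, np.float64(-5.5)), (160, np.float64(-5.0)), (190, np.float64(-4.4)), (220, np.float64(-3.8)), (250, np.float64(-3.3)), (280, np.float64(-2.8))]
t3 wick 25 [545.2 184.2  66. ]
t3 wick 26 [523.  288.8  66. ]
t3 wick 27 [468.1 181.5  66. ]
t3 wick 27 [447.  281.9  66. ]
w3 wick 143 [466.8 183.4  66. ]
w3 wick 144 [544.1 186.3  66. ]
```

Emit:
{"method": "drive_tool", "body": {"motion": [[0.027,0.0127,0,0,0,0],[0.027,0.0127,0,0,0,0],[0.027,0.0127,0,0,0,0],[0.0276,0.0127,0,0,0,0],[0,0,0.034,0,0,0],[0,0,0.034,0,0,0],[0,0,0.034,0,0,0],[0,0,0.034,0,0,0],[0,0.014,0,0,0,0],[0,0.012,0,0,0,0],[0,0.01,0,0,0,0],[0,0.008,0,0,0,0],[0,0.008,0,0,0,0],[0,0.007,0,0,0,0],[0,0.007,0,0,0,0],[0,0.006,0,0,0,0],[0,0,0,0,0,0]], "jaw": -1}}

```text
time_s: 12.0
position: [620.8, 185.2, 234.6]
orientation: [-3.135, 0.001, 1.703]
ft_force: [-10.9, -2.3, 7.3]
finger_gap: -0.002
grasp_force: 0.0
```

Emit:
{"method": "drive_tool", "body": {"motion": [[0,-0.01,0,0,0,0],[0,-0.025,0,0,0,0],[0,-0.03,-0.01,0,0,0],[0,-0.03,-0.03,0,0,0],[0,-0.02,-0.03,0,0,0],[-0.03,0,-0.03,0,0,0],[-0.03,0,0,0,0,0],[-0.03,0,0,0,0,0],[0,0,0,0,0,0],[0,0,0,0,0,0],[0,0,0,0,0,0]], "jaw": -0.25}}

```text
time_s: 12.92
position: [522.2, 82.5, 333.6]
orientation: [3.14, -0.001, 1.703]
ft_force: [-0.3, 0.9, 0.0]
finger_gap: 0.377
grasp_force: 0.0
```

```bash
cat > tins.py <<'E'
from h import *
w=np.array([.9912,.1324]); o=np.array([503,240.])
def hatch(n):
    P=cloud(load(n)); Q=P[(P[...,2]>115)&(P[...,2]<292)&(P[...,0]>540)&(P[...,0]<760)&(P[...,1]>150)&(P[...,1]<360)]
    d=Q[:,:2]-o; x=d@w-97.5; y=-d[:,0]*w[1]+d[:,1]*w[0]; k=(abs(y)>45)&(abs(y)<100)&(abs(x)<110)
    print('hatch',n,k.sum(), [(int(z),np.median(x[k&(abs(Q[:,2]-z)<12)]).round(1)) for z in (130,190,250)])
def wicks(n,lo=50,hi=150,box=(380,640,100,380),nmin=8):
    F=load(n);P=cloud(F); g=cv2.cvtColor(F['img'],cv2.COLOR_RGB2HSV)
    b=(P[...,0]<box[1])&(P[...,0]>box[0])&(P[...,1]>box[2])&(P[...,1]<box[3])
    m=((g[...,1]>70)&(g[...,0]<25)&b&(P[...,2]>lo)&(P[...,2]<hi)).astype(np.uint8)
    k,l,s,c=cv2.connectedComponentsWithStats(m)
    for i in range(1,k):
        if s[i][4]>nmin:
            z=np.percentile(P[l==i][:,2],90); print(n,'wick',s[i][4],onz(F,*c[i],z).round(1))
E
python3 - <<'E'
from tins import *
st(); grab('scene','s4.png');grab('top','t4.png');grab('wrist','w4.png')
hatch('s4');hatch('w4');wicks('t4');wicks('w4')
E
```

```text
{'time_s': np.float64(12.917), 'qpos': array([ 0.114,  0.374, -0.457,  1.702,  0.18 ,  1.106, -0.265]), 'position': array([522.219,  82.452, 333.6  ]), 'orientation': array([ 3.140e+00, -1.000e-03,  1.703e+00]), 'ft_force': array([-0.335,  0.895,  0.025]), 'finger_gap': np.float64(0.377), 'grasp_force': np.float64(0.0)}
hatch s4 1836 [(130, np.float64(7.3)), (190, np.float64(25.0)), (250, np.float64(42.1))]
hatch w4 11329 [(130, np.float64(2.4)), (190, np.float64(19.6)), (250, np.float64(36.8))]
t4 wick 27 [522.1 287.3  72.2]
t4 wick 29 [467.4 181.1  70.3]
t4 wick 30 [446.8 279.6  72.2]
w4 wick 61 [449.9 274.5  67.1]
w4 wick 106 [522.2 282.4  68.3]
w4 wick 171 [467.3 183.2  68.7]
w4 wick 161 [543.7 186.4  68.7]
```

Run:
```python
from h import *
for n in ('top0','s4'):
    F=load(n) ;P=cloud(F);g=cv2.cvtColor(F['img'],cv2.COLOR_RGB2GRAY)
    # plate mask (bright) ellipse -> circle at plate height
    b=(abs(P[...,0]-505)<185)&(abs(P[...,1]+245)<185)&(P[...,2]>25)&(P[...,2]<62)
    m=(b&(g>(130 if n=='top0' else 110))).astype(np.uint8); m=cv2.morphologyEx(m,cv2.MORPH_OPEN,np.ones((3,3)))
    m=cv2.morphologyEx(m,cv2.MORPH_CLOSE,np.ones((9,9)))
    c=cv2.convexHull(max(cv2.findContours(m,0,1)[0],key=cv2.contourArea))
    W=np.array([onz(F,*p[0],45)[:2] for p in c],np.float32); print(n,'plate',cv2.minEnclosingCircle(W),'z',np.median(P[...,2][m>0]))
    R=np.array([[ (u,v) for u,v in zip(*np.nonzero(b&(g<85))[::-1])]])[0]
    W=np.array([onz(F,u,v,46)[:2] for u,v in R]); 
    k,l,s,cc=cv2.connectedComponentsWithStats((b&(g<85)).astype(np.uint8))
    i=1+np.argmax(s[1:,4]); R=np.argwhere(l==i)[:,::-1]; W=np.array([onz(F,u,v,46)[:2] for u,v in R]); ctr=(W.max(0)+W.min(0))/2
    print('ribs',s[i],'mid',W.mean(0),ctr)
    C=W.mean(0)
    d=W-C; r=np.hypot(*d.T); k=(r>40)&(r<100); a=np.angle(np.mean(np.exp(4j*np.arctan2(d[k,1],d[k,0]))))/4; print('rib dirs deg',np.degrees(a))
    # post cap
    bp=(abs(P[...,0]-530)<40)&(abs(P[...,1]+128)<40)&(P[...,2]>78)&(P[...,2]<105)
    v,u=np.nonzero(bp); print('post',bp.sum(),onz(F,u.mean(),v.mean(),89),np.median(P[bp],0))
    bi=(abs(P[...,0]-655)<45)&(abs(P[...,1]+193)<45)&(P[...,2]>15)
    v,u=np.nonzero(bi&(g>150)); print('idx',len(u),np.median(P[v,u],0) if len(u) else '')
```

```text
top0 plate ((510.6366882324219, -244.8848876953125), 165.5009307861328) z 41.209687621619466
ribs [381 210  14  14 107] mid [ 494.63192968 -246.06398847] [ 494.44810919 -245.41254418]
rib dirs deg nan
post 21 [ 533.28922147 -130.1546528    89.        ] [ 532.74336255 -129.80437053   87.30153935]
idx 166 [ 621.76643568 -203.71209673   40.94897629]
s4 plate ((506.7697448730469, -245.48304748535156), 167.52381896972656) z 42.76406328710279
ribs [283 152  18  11 106] mid [ 494.67153924 -246.926421  ] [ 499.36211955 -248.52806414]
rib dirs deg nan
post 29 [ 536.24024811 -123.81600835   89.        ] [ 535.53145773 -125.58498127   87.86275882]
idx 123 [ 622.26754803 -205.11888634   42.57382514]
  return _methods._mean(a, axis=axis, dtype=dtype,
  ret = ret.dtype.type(ret / rcount)
```

Emit:
{"method": "drive_tool", "body": {"motion": [[-0.0333,-0.0072,0.0042,0,0,0],[-0.0333,-0.0072,0.0042,0,0,0],[-0.0333,-0.0072,0.0042,0,0,0],[-0.0333,-0.0072,0.0042,0,0,0],[-0.0333,-0.0072,0.0042,0,0,0],[-0.0333,-0.0072,0.0042,0,0,0],[-0.0333,-0.0072,0.0042,0,0,0],[-0.0333,-0.0072,0.0042,0,0,0],[0,0,0,0,0,0],[0,0,0,0,0,0],[0,0,0,0,0,0]]}}

```text
time_s: 13.98
position: [500.2, -188.5, 299.5]
orientation: [3.141, -0.001, 1.704]
ft_force: [0.5, -0.1, 0.5]
finger_gap: 0.376
grasp_force: 0.0
```

Run:
```python
from h import *
st(); f=grab('wrist','w5.png')
```

```text
{'time_s': np.float64(13.983), 'qpos': array([ 0.574,  0.407, -0.38 ,  1.741,  0.171,  1.027,  0.267]), 'position': array([ 500.172, -188.477,  299.547]), 'orientation': array([ 3.141e+00, -1.000e-03,  1.704e+00]), 'ft_force': array([ 0.494, -0.107,  0.499]), 'finger_gap': np.float64(0.376), 'grasp_force': np.float64(0.0)}
```

View pics/w5.png

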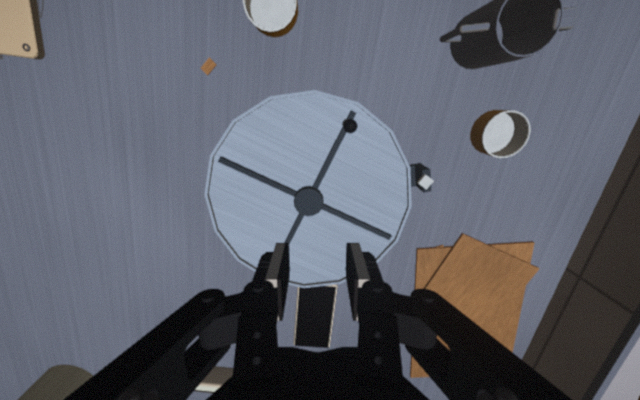

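The wrist view shows the hub at (309,200), the post cap at (350,125), and the pointer tab with its pale pointer at about (425,181).

Run:
```python
from h import *
F=load('w5');P=cloud(F);g=cv2.cvtColor(F['img'],cv2.COLOR_RGB2GRAY)
sub=(slice(160,196),slice(408,440)); m=g[sub]>150; v,u=np.nonzero(m); v=v+160;u=u+408
for vv,uu in zip(v,u): pass
k=u>414; u,v=u[k],v[k]; print('pale',len(u),u.mean(),v.mean(),np.median(P[v,u],0),np.percentile(P[v,u,2],[5,95]), P[v,u,:2].min(0),P[v,u,:2].max(0))
mt=(P[...,2]>12)&(P[...,2]<120); mt[:160]=0;mt[200:]=0;mt[:,:414]=0;mt[:,445:]=0
v,u=np.nonzero(mt);print('tab',len(u),np.median(P[v,u],0),P[v,u].min(0),P[v,u].max(0))
def blob(u0,v0,thr,z,zr):
    k,l,s,c=cv2.connectedComponentsWithStats(((g<thr)&(abs(P[...,2]-z)<zr)).astype(np.uint8)); i=l[v0,u0]; print(s[i],c[i],np.median(P[l==i],0)); return c[i]
h=onz(F,*blob(309,200,75,58,6),56); p=onz(F,*blob(350,125,60,90,8),90); print('hub',h,'post',p, np.hypot(*(p-h)[:2]),np.degrees(np.arctan2(*(p-h)[1::-1])))
for n in ('top0','s4'):
    f=load(n); print(n,proj(f,[*h[:2],56]),proj(f,p))
```

```text
pale 115 425.8608695652174 181.64347826086956 [ 657.90882112 -192.92245304   48.37410089] [46.93825315 49.85340812] [ 488.60823442 -202.44856765] [ 689.22205698 -105.46031907]
tab 383 [ 656.72780615 -190.07583769   43.18504561] [ 647.46226704 -210.53647135   12.27330832] [ 671.33719101 -174.94681414   50.51563275]
[294 188  30  27 621] [308.31078905 201.20128824] [ 494.25940856 -242.31454895   56.16909132]
[344 120  13  13 128] [349.8359375 125.7265625] [ 531.47079973 -127.99397685   88.70589821]
hub [ 494.32034931 -242.33060219   56.        ] post [ 531.43668524 -127.96858417   90.        ] 120.23432770225857 72.01909660345244
top0 [387.03704819 216.26785041] [353.49025179 203.33012835]
s4 [293.16790077 155.166631  ] [306.0961948  168.92824698]
```

Emit:
{"method": "drive_tool", "body": {"motion": [[0.0277,0.0197,0,0,0,0],[0.0276,0.0197,0,0,0,0],[0,0,0.03,0,0,0],[0,0,0.035,0,0,0],[0,0,0.035,0,0,0],[0,0,0.035,0,0,0],[0,0,0.035,0,0,0],[0,0,0.03,0,0,0],[0,0,0.02,0,0,0],[0,0,0.015,0,0,0],[0,0,0.0045,0,0,0],[0,0,0,0,0,0]]}}

```text
time_s: 15.03
position: [531.2, -127.9, 59.3]
orientation: [-3.14, -0.001, 1.706]
ft_force: [0.2, -0.2, 1.4]
finger_gap: 0.377
grasp_force: 0.0
```

Emit:
{"method": "drive_tool", "body": {"motion": [[0,0,0,0,0,0],[0,0,0,0,0,0],[0,0,0,0,0,0],[0,0,0,0,0,0],[0,0,0,0,0,0]], "jaw": -1, "force": 20}}

```text
time_s: 15.45
position: [532.8, -129.0, 61.3]
orientation: [3.139, -0.0, 1.703]
ft_force: [1.6, 4.0, 4.3]
finger_gap: 0.152
grasp_force: 21.7
```

Run:
```python
import numpy as np
from h import *
p=np.array(st()['position'])[:2]; C=np.array([494.2,-243.2]); a0=np.arctan2(*(p-C)[::-1]); print(np.degrees(a0),np.hypot(*(p-C)))
y=1.704; X=np.array([np.cos(y),np.sin(y)]);Y=np.array([np.sin(y),-np.cos(y)])
aa=np.linspace(a0,np.radians(17.0),13); q=C+np.hypot(*(p-C))*np.c_[np.cos(aa),np.sin(aa)]
for d in np.diff(q,axis=0): print(f'[{d@X/1e3:.4f}, {d@Y/1e3:.4f}, 0, 0, 0, 0],',end=' ')
```

```text
{'time_s': np.float64(15.45), 'qpos': array([ 0.353,  0.743, -0.255,  1.935,  0.359,  0.504, -0.021]), 'position': array([ 532.761, -129.048,   61.322]), 'orientation': array([ 3.139, -0.   ,  1.703]), 'ft_force': array([1.596, 4.005, 4.282]), 'finger_gap': np.float64(0.152), 'grasp_force': np.float64(21.724)}
71.33458626408803 120.48909223849935
[-0.0046, 0.0084, 0, 0, 0, 0], [-0.0052, 0.0080, 0, 0, 0, 0], [-0.0058, 0.0075, 0, 0, 0, 0], [-0.0064, 0.0071, 0, 0, 0, 0], [-0.0069, 0.0065, 0, 0, 0, 0], [-0.0074, 0.0060, 0, 0, 0, 0], [-0.0079, 0.0054, 0, 0, 0, 0], [-0.0083, 0.0047, 0, 0, 0, 0], [-0.0086, 0.0041, 0, 0, 0, 0], [-0.0089, 0.0034, 0, 0, 0, 0], [-0.0091, 0.0026, 0, 0, 0, 0], [-0.0093, 0.0019, 0, 0, 0, 0],
```

Emit:
{"method": "drive_tool", "body": {"motion": [[-0.0046,0.0084,0,0,0,0],[-0.0052,0.008,0,0,0,0],[-0.0058,0.0075,0,0,0,0],[-0.0064,0.0071,0,0,0,0],[-0.0069,0.0065,0,0,0,0],[-0.0074,0.006,0,0,0,0],[-0.0079,0.0054,0,0,0,0],[-0.0083,0.0047,0,0,0,0],[-0.0086,0.0041,0,0,0,0],[-0.0089,0.0034,0,0,0,0],[-0.0091,0.0026,0,0,0,0],[-0.0093,0.0019,0,0,0,0],[0,0,0,0,0,0],[0,0,0,0,0,0]]}}

```text
time_s: 16.62
position: [610.3, -210.1, 61.3]
orientation: [3.137, 0.002, 1.702]
ft_force: [4.5, 2.0, 6.8]
finger_gap: 0.154
grasp_force: 22.0
```

Emit:
{"method": "drive_tool", "body": {"motion": [[0,0,0,0,0,0],[0,0,0,0,0,0],[0,0,0,0,0,0],[0,0,-0.02,0,0,0],[0,0,-0.035,0,0,0],[0,0,-0.035,0,0,0],[0,0,-0.035,0,0,0],[0,-0.025,-0.035,0,0,0],[0,-0.035,-0.035,0,0,0],[0,-0.035,-0.035,0,0,0],[0,0,0,0,0,0],[0,0,0,0,0,0]], "jaw": -0.3}}

```text
time_s: 17.62
position: [524.4, -220.9, 279.6]
orientation: [3.141, 0.002, 1.701]
ft_force: [0.7, 0.5, -0.1]
finger_gap: 0.351
grasp_force: 0.0
```

```bash
cat > tt.py <<'E'
from h import *
def table(n):
    F=load(n);P=cloud(F);g=cv2.cvtColor(F['img'],cv2.COLOR_RGB2GRAY)
    def blobs(thr,lo,hi,box,dark=True):
        b=(P[...,0]>box[0])&(P[...,0]<box[1])&(P[...,1]>box[2])&(P[...,1]<box[3])
        m=(b&((g<thr) if dark else (g>thr))&(P[...,2]>lo)&(P[...,2]<hi)).astype(np.uint8)
        k,l,s,c=cv2.connectedComponentsWithStats(m)
        if k<2: return None
        i=1+np.argmax(s[1:,4]); return s[i][4],c[i]
    h=blobs(75,51,64,(450,540,-290,-200)); p=blobs(60,82,100,(560,660,-260,-150)); i=blobs(150,43,60,(635,690,-230,-160),False)
    r=dict(hub=h and onz(F,*h[1],56),post=p and onz(F,*p[1],90),idx=i and onz(F,*i[1],49))
    print(n,{k:(v.round(1) if v is not None else v) for k,v in r.items()})
    if h and i and p:
        C=r['hub'][:2]; d=r['idx'][:2]-C; q=r['post'][:2]-C; d/=np.hypot(*d); print('post sideways',d[0]*q[1]-d[1]*q[0],'r',np.hypot(*q),'idx deg',np.degrees(np.arctan2(d[1],d[0])))
    return r
E
python3 - <<'E'
from tt import *
st()
for n,c in (('w6','wrist'),('t6','top')): grab(c,n+'.png'); table(n)
E
```

```text
{'time_s': np.float64(17.617), 'qpos': array([ 0.611,  0.481, -0.398,  1.681,  0.214,  1.02 ,  0.272]), 'position': array([ 524.435, -220.905,  279.582]), 'orientation': array([3.141e+00, 2.000e-03, 1.701e+00]), 'ft_force': array([ 0.66 ,  0.484, -0.06 ]), 'finger_gap': np.float64(0.351), 'grasp_force': np.float64(0.0)}
w6 {'hub': array([ 494.4, -242.3,   56. ]), 'post': array([ 606.6, -201.1,   90. ]), 'idx': array([ 657.5, -193. ,   49. ])}
post sideways 6.926919458621292 r 119.56629393234999 idx deg 16.828495385211113
t6 {'hub': array([ 494.3, -245.6,   56. ]), 'post': array([ 607. , -202.3,   90. ]), 'idx': array([ 659.2, -195.4,   49. ])}
post sideways 8.54668016730691 r 120.734227234327 idx deg 16.951523748770576
```

Emit:
{"method": "drive_tool", "body": {"motion": [[0.034,-0.0003,0,0,0,0],[0.034,-0.0003,0,0,0,0],[0.034,-0.0003,0,0,0,0],[0.034,-0.0003,0,0,0,0],[0.034,-0.0003,0,0,0,0],[0.034,-0.0003,0,0,0,0],[0.034,-0.0003,0,0,0,0],[0.034,-0.0003,0,0,0,0],[0.034,-0.0003,0,0,0,0],[0.034,-0.0003,0,0,0,0],[0.034,-0.0003,0,0,0,0],[0.0334,-0.0005,0,0,0,0],[0,0,0.03,0,0,0],[0,0,0.034,0,0,0],[0,0,0.034,0,0,0],[0,0,0,0,0,0]]}}

```text
time_s: 19.05
position: [463.6, 182.2, 173.3]
orientation: [-3.128, 0.003, 1.705]
ft_force: [-1.3, -0.4, -0.4]
finger_gap: 0.353
grasp_force: 0.0
```

Run:
```python
from tins import *
st(); grab('top','t7.png'); wicks('t7'); hatch('t7')
grab('wrist','w7.png'); wicks('w7')
```

```text
{'time_s': np.float64(19.05), 'qpos': array([-0.135,  0.532, -0.428,  1.975,  0.323,  0.716, -0.625]), 'position': array([463.581, 182.221, 173.274]), 'orientation': array([-3.128e+00,  3.000e-03,  1.705e+00]), 'ft_force': array([-1.348, -0.394, -0.407]), 'finger_gap': np.float64(0.353), 'grasp_force': np.float64(0.0)}
t7 wick 27 [544.2 183.4  70.1]
t7 wick 29 [430.4 298.1  69.9]
hatch t7 1043 [(130, np.float64(3.8)), (190, np.float64(20.7)), (250, np.float64(38.2))]
w7 wick 512 [429.9 301.4  68.5]
w7 wick 510 [520.2 290.3  68.4]
w7 wick 368 [466.1 186.3  68.3]
w7 wick 399 [541.4 189.5  68.2]
```

Emit:
{"method": "drive_tool", "body": {"motion": [[0.0015,0,0.02,0,0,0],[0,0,0.034,0,0,0],[0,0,0.03,0,0,0],[0,0,0.02,0,0,0],[0,0,0.012,0,0,0],[0,0,0.008,0,0,0],[0,0,0,0,0,0],[0,0,0,0,0,0]]}}

```text
time_s: 19.82
position: [469.2, 185.7, 57.0]
orientation: [3.14, -0.001, 1.703]
ft_force: [0.1, 0.2, 0.4]
finger_gap: 0.348
grasp_force: 0.0
```

Emit:
{"method": "drive_tool", "body": {"motion": [[0,0,0.0025,0,0,0],[0,0,0,0,0,0],[0,0,0,0,0,0],[0,0,0,0,0,0],[0,0,0,0,0,0]], "jaw": -1, "force": 25}}

```text
time_s: 20.23
position: [469.0, 185.6, 54.4]
orientation: [3.139, -0.001, 1.703]
ft_force: [-0.7, 0.5, 6.9]
finger_gap: 0.198
grasp_force: 24.8
```

Emit:
{"method": "drive_tool", "body": {"motion": [[0,0,-0.01,0,0,0],[0,0,-0.02,0,0,0],[0,0,-0.03,0,0,0],[0,0,-0.03,0,0,0],[0,0,-0.03,0,0,0],[0,0,-0.02,0,0,0],[0,0,0,0,0,0],[0,0,0,0,0,0]]}}

```text
time_s: 20.9
position: [468.5, 184.8, 194.7]
orientation: [3.139, -0.0, 1.702]
ft_force: [0.3, -0.2, -0.9]
finger_gap: 0.192
grasp_force: 24.7
```

Run:
```python
from tins import *
st(); f=grab('wrist','w8.png'); wicks('w8',lo=30,hi=220); cv2.imwrite('pics/w8c.png',f['img'][60:400,100:540,::-1])
```

```text
{'time_s': np.float64(20.9), 'qpos': array([-0.119,  0.501, -0.45 ,  1.954,  0.312,  0.752, -0.62 ]), 'position': array([468.458, 184.785, 194.685]), 'orientation': array([ 3.139, -0.   ,  1.702]), 'ft_force': array([ 0.272, -0.21 , -0.929]), 'finger_gap': np.float64(0.192), 'grasp_force': np.float64(24.709)}
w8 wick 3452 [431.3 300.5  66.5]
w8 wick 3153 [516.1 290.1  66.6]
w8 wick 29 [522.9 211.1  34.6]
w8 wick 2193 [536.2 195.   66.6]
w8 wick 1006 [463.1 215.1 175.6]
w8 wick 4979 [465.5 202.4 207.5]
```

View pics/w8c.png

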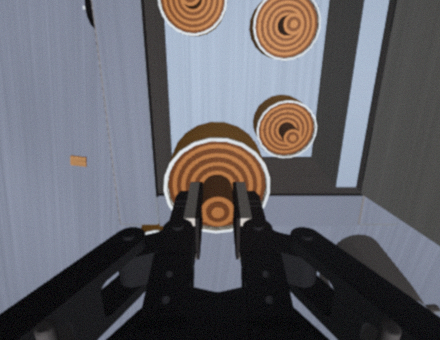

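Emit:
{"method": "drive_tool", "body": {"motion": [[-0.034,-0.0054,0,0,0,0],[-0.034,-0.0054,0,0,0,0],[-0.034,-0.0054,0,0,0,0],[-0.034,-0.0054,0,0,0,0],[-0.034,-0.0054,0,0,0,0],[-0.034,-0.0054,0,0,0,0],[-0.034,-0.0054,0,0,0,0],[-0.034,-0.0054,0,0,0,0],[-0.034,-0.0054,0,0,0,0],[-0.034,-0.0054,0,0,0,0],[-0.034,-0.0054,0,0,0,0],[-0.034,-0.0054,0,0,0,0],[-0.034,-0.0054,0,0,0,0],[-0.034,-0.0054,0,0,0,0],[-0.034,-0.0058,0,0,0,0],[0,0,0.02,0,0,0],[0,0,0.03,0,0,0],[0,0,0.03,0,0,0],[0,0,0.015,0,0,0],[0,0,0,0,0,0]]}}

```text
time_s: 22.62
position: [450.6, -329.1, 93.4]
orientation: [-3.133, -0.007, 1.703]
ft_force: [-0.8, 1.1, -0.1]
finger_gap: 0.196
grasp_force: 24.6
```

Emit:
{"method": "drive_tool", "body": {"motion": [[0,0,0,0,0,0],[0,0,0,0,0,0]]}}

```text
time_s: 22.78
position: [454.8, -331.1, 98.7]
orientation: [3.141, -0.0, 1.703]
ft_force: [0.2, -0.5, -0.7]
finger_gap: 0.192
grasp_force: 24.6
```

Emit:
{"method": "drive_tool", "body": {"motion": [[0,0,0.004,0,0,0],[0,0,0.004,0,0,0],[0,0,0.002,0,0,0],[0,0,0,0,0,0],[0,0,0,0,0,0]]}}

```text
time_s: 23.2
position: [454.8, -331.4, 88.8]
orientation: [3.141, 0.001, 1.703]
ft_force: [0.7, -0.4, -0.4]
finger_gap: 0.196
grasp_force: 24.7
```

Emit:
{"method": "drive_tool", "body": {"motion": [[0,0,0,0,0,0],[0,0,0,0,0,0],[0,0,0,0,0,0],[0,0,0,0,0,0],[0,0,-0.01,0,0,0],[0,0,-0.02,0,0,0],[0,0,-0.034,0,0,0],[0,0,-0.034,0,0,0],[0,0,0,0,0,0],[0,0,0,0,0,0]], "jaw": -0.25}}

```text
time_s: 24.03
position: [455.9, -332.1, 189.2]
orientation: [3.138, 0.004, 1.703]
ft_force: [-0.8, 0.0, 0.1]
finger_gap: 0.378
grasp_force: 0.0
```

Run:
```python
from tins import *
from tt import table
st(); B=(340,680,-430,-100)
for c,n in (('wrist','w9'),('top','t9')): grab(c,n+'.png'); wicks(n,88,115,B); table(n)
wicks('t9')
```

```text
{'time_s': np.float64(24.033), 'qpos': array([ 0.872,  0.586, -0.448,  1.804,  0.335,  0.822,  0.391]), 'position': array([ 455.914, -332.053,  189.217]), 'orientation': array([3.138, 0.004, 1.703]), 'ft_force': array([-0.796,  0.002,  0.129]), 'finger_gap': np.float64(0.378), 'grasp_force': np.float64(0.0)}
w9 wick 405 [ 454.  -330.7  102.4]
w9 {'hub': array([ 493.2, -243.9,   56. ]), 'post': array([ 604.5, -203.5,   90. ]), 'idx': array([ 657.1, -193.1,   49. ])}
post sideways 5.60948467361596 r 118.3970654714835 idx deg 17.200173724739326
t9 wick 28 [ 455.4 -332.4  105.6]
t9 {'hub': array([ 494. , -245.5,   56. ]), 'post': array([ 607.3, -200.7,   90. ]), 'idx': array([ 659.7, -195.2,   49. ])}
post sideways 9.93765364175212 r 121.83480746260166 idx deg 16.878012413576315
t9 wick 28 [544.4 182.9  72.1]
t9 wick 27 [522.2 287.5  71.5]
t9 wick 29 [430.4 298.2  69.6]
```

Emit:
{"method": "drive_tool", "body": {"motion": [[0.0334,0.0103,0,0,0,0],[0.0334,0.0103,0,0,0,0],[0.0334,0.0103,0,0,0,0],[0.0334,0.0103,0,0,0,0],[0.0334,0.0103,0,0,0,0],[0.0334,0.0103,0,0,0,0],[0.0334,0.0103,0,0,0,0],[0.0334,0.0103,0,0,0,0],[0.0334,0.0103,0,0,0,0],[0.0334,0.0103,0,0,0,0],[0.0334,0.0103,0,0,0,0],[0.0334,0.0103,0,0,0,0],[0.0334,0.0103,0,0,0,0],[0.0334,0.0103,0,0,0,0],[0.0334,0.0108,0,0,0,0],[0,0,0,0,0,0],[0,0,0,0,0,0]]}}

```text
time_s: 25.55
position: [541.0, 188.5, 185.1]
orientation: [-3.139, -0.001, 1.708]
ft_force: [1.4, -0.8, -0.6]
finger_gap: 0.376
grasp_force: 0.0
```

Run:
```python
from tins import *
st(); grab('wrist','w10.png'); wicks('w10')
```

```text
{'time_s': np.float64(25.55), 'qpos': array([-0.111,  0.603, -0.424,  1.777,  0.319,  0.832, -0.549]), 'position': array([540.956, 188.499, 185.077]), 'orientation': array([-3.139e+00, -1.000e-03,  1.708e+00]), 'ft_force': array([ 1.391, -0.804, -0.554]), 'finger_gap': np.float64(0.376), 'grasp_force': np.float64(0.0)}
w10 wick 578 [432.1 301.4  68.4]
w10 wick 400 [522.4 290.6  68.5]
w10 wick 342 [543.8 189.4  68.4]
```

Emit:
{"method": "drive_tool", "body": {"motion": [[0,0,0.02,0,0,0],[0,0,0.034,0,0,0],[0,0,0.03,0,0,0],[0,0,0.02,0,0,0],[0,0,0.012,0,0,0],[0,0,0.008,0,0,0],[0,0,0,0,0,0],[0,0,0,0,0,0]]}}

```text
time_s: 26.27
position: [542.7, 185.4, 62.9]
orientation: [3.141, 0.0, 1.702]
ft_force: [0.3, -0.6, 0.1]
finger_gap: 0.374
grasp_force: 0.0
```

Emit:
{"method": "drive_tool", "body": {"motion": [[0,0,0.0085,0,0,0],[0,0,0,0,0,0],[0,0,0,0,0,0],[0,0,0,0,0,0]]}}

```text
time_s: 26.6
position: [542.5, 185.9, 54.5]
orientation: [3.141, -0.0, 1.703]
ft_force: [0.9, -0.0, 0.3]
finger_gap: 0.376
grasp_force: 0.0
```

Emit:
{"method": "drive_tool", "body": {"motion": [[0,0,0,0,0,0],[0,0,0,0,0,0],[0,0,0,0,0,0],[0,0,0,0,0,0],[0,0,0,0,0,0]], "jaw": -1}}

```text
time_s: 27.02
position: [542.8, 186.0, 54.3]
orientation: [3.141, -0.0, 1.703]
ft_force: [0.0, -0.6, 1.6]
finger_gap: 0.192
grasp_force: 24.9
```

Emit:
{"method": "drive_tool", "body": {"motion": [[0,0,-0.01,0,0,0],[0,0,-0.02,0,0,0],[0,0,-0.03,0,0,0],[0,0,-0.03,0,0,0],[0,0,-0.03,0,0,0],[0,0,-0.02,0,0,0],[0,0,0,0,0,0],[0,0,0,0,0,0]]}}

```text
time_s: 27.68
position: [542.4, 185.8, 195.3]
orientation: [3.14, -0.0, 1.703]
ft_force: [-0.8, -0.1, -0.9]
finger_gap: 0.194
grasp_force: 24.7
```

Emit:
{"method": "drive_tool", "body": {"motion": [[-0.0336,-0.0016,0,0,0,0],[-0.0336,-0.0016,0,0,0,0],[-0.0336,-0.0016,0,0,0,0],[-0.0336,-0.0016,0,0,0,0],[-0.0336,-0.0016,0,0,0,0],[-0.0336,-0.0016,0,0,0,0],[-0.0336,-0.0016,0,0,0,0],[-0.0336,-0.0016,0,0,0,0],[-0.0336,-0.0016,0,0,0,0],[-0.0336,-0.0016,0,0,0,0],[-0.0336,-0.0016,0,0,0,0],[-0.0336,-0.0016,0,0,0,0],[-0.0336,-0.0016,0,0,0,0],[-0.0336,-0.0021,0,0,0,0],[0,0,0.03,0,0,0],[0,0,0.034,0,0,0],[0,0,0.02,0,0,0],[0,0,0.01,0,0,0],[0,0,0,0,0,0],[0,0,0,0,0,0]]}}

```text
time_s: 29.35
position: [581.2, -283.0, 99.4]
orientation: [-3.14, -0.001, 1.703]
ft_force: [0.4, -0.1, -1.1]
finger_gap: 0.193
grasp_force: 24.6
```

Emit:
{"method": "drive_tool", "body": {"motion": [[0,0,0,0,0,0]]}}

```text
time_s: 29.43
position: [582.5, -283.5, 101.1]
orientation: [3.14, 0.001, 1.703]
ft_force: [-0.4, 0.3, -0.9]
finger_gap: 0.191
grasp_force: 24.6
```

Emit:
{"method": "drive_tool", "body": {"motion": [[0,0,0.004,0,0,0],[0,0,0.004,0,0,0],[0,0,0.003,0,0,0],[0,0,0,0,0,0],[0,0,0,0,0,0]]}}

```text
time_s: 29.85
position: [581.3, -283.5, 89.0]
orientation: [-3.141, -0.0, 1.703]
ft_force: [0.4, 0.6, -0.8]
finger_gap: 0.197
grasp_force: 24.6
```

Emit:
{"method": "drive_tool", "body": {"motion": [[0,0,0,0,0,0],[0,0,0,0,0,0],[0,0,0,0,0,0],[0,0,0,0,0,0],[0,0,-0.01,0,0,0],[0,0,-0.02,0,0,0],[0,0,-0.034,0,0,0],[0,0,-0.034,0,0,0],[0,0,0,0,0,0],[0,0,0,0,0,0]], "jaw": -0.25}}

```text
time_s: 30.68
position: [583.2, -284.0, 190.3]
orientation: [3.137, 0.003, 1.703]
ft_force: [0.2, 0.8, -0.3]
finger_gap: 0.375
grasp_force: 0.0
```

Run:
```python
from tins import *
from tt import table
st(); B=(340,680,-430,-100)
for c,n in (('wrist','w11'),('top','t11')): grab(c,n+'.png'); wicks(n,88,115,B); table(n)
wicks('t11')
```

```text
{'time_s': np.float64(30.683), 'qpos': array([ 0.665,  0.699, -0.439,  1.562,  0.343,  0.953,  0.25 ]), 'position': array([ 583.196, -284.015,  190.302]), 'orientation': array([3.137e+00, 3.000e-03, 1.703e+00]), 'ft_force': array([ 0.232,  0.766, -0.291]), 'finger_gap': np.float64(0.375), 'grasp_force': np.float64(0.0)}
w11 wick 401 [ 581.6 -280.5  102.3]
w11 wick 452 [ 457.6 -329.3  102.1]
w11 {'hub': array([ 495.5, -243.2,   56. ]), 'post': array([ 607.5, -202.2,   90. ]), 'idx': array([ 657.4, -193.2,   49. ])}
post sideways 6.099210930853516 r 119.31996156081844 idx deg 17.16971359177275
t11 wick 28 [ 581.9 -283.   105. ]
t11 wick 28 [ 455.4 -332.3  106.1]
t11 {'hub': array([ 494.6, -244.8,   56. ]), 'post': array([ 607.8, -201.6,   90. ]), 'idx': array([ 659.8, -195.2,   49. ])}
post sideways 8.767857333007555 r 121.12015568442489 idx deg 16.708569323711345
t11 wick 27 [522.2 287.5  71.4]
t11 wick 29 [430.5 298.5  71.2]
```

Emit:
{"method": "drive_tool", "body": {"motion": [[0.0339,0.0009,0,0,0,0],[0.0339,0.0009,0,0,0,0],[0.0339,0.0009,0,0,0,0],[0.0339,0.0009,0,0,0,0],[0.0339,0.0009,0,0,0,0],[0.0339,0.0009,0,0,0,0],[0.0339,0.0009,0,0,0,0],[0.0339,0.0009,0,0,0,0],[0.0339,0.0009,0,0,0,0],[0.0339,0.0009,0,0,0,0],[0.0339,0.0009,0,0,0,0],[0.0339,0.0009,0,0,0,0],[0.0339,0.0009,0,0,0,0],[0.0339,0.0009,0,0,0,0],[0.0339,0.0009,0,0,0,0],[0.0339,0.0007,0,0,0,0],[0.0337,0.0006,0,0,0,0],[0,0,0,0,0,0],[0,0,0,0,0,0]]}}

```text
time_s: 32.37
position: [518.4, 291.9, 185.6]
orientation: [-3.139, -0.0, 1.708]
ft_force: [-0.2, -2.0, -0.8]
finger_gap: 0.373
grasp_force: 0.0
```

Emit:
{"method": "drive_tool", "body": {"motion": [[0,0,0.02,0,0,0],[0,0,0.034,0,0,0],[0,0,0.03,0,0,0],[0,0,0.01,0,0,0],[0,0,0,0,0,0],[0,0,0,0,0,0]]}}

```text
time_s: 32.87
position: [520.5, 288.6, 92.9]
orientation: [-3.141, 0.001, 1.702]
ft_force: [0.5, 0.3, 1.5]
finger_gap: 0.377
grasp_force: 0.0
```

Run:
```python
from tins import *
st(); grab('wrist','w12.png'); wicks('w12'); grab('top','t12.png'); wicks('t12')
```

```text
{'time_s': np.float64(32.867), 'qpos': array([-0.332,  0.752, -0.356,  1.784,  0.39 ,  0.677, -0.777]), 'position': array([520.456, 288.627,  92.862]), 'orientation': array([-3.141e+00,  1.000e-03,  1.702e+00]), 'ft_force': array([0.474, 0.259, 1.514]), 'finger_gap': np.float64(0.377), 'grasp_force': np.float64(0.0)}
w12 wick 72 [452.  339.9 101.5]
w12 wick 19 [472.8 342.5 101.3]
w12 wick 975 [432.9 305.6  68.2]
w12 wick 772 [521.7 294.8  68.2]
```

Well aligned, so I descend and grip.

Emit:
{"method": "drive_tool", "body": {"motion": [[0.001,0.001,0.02,0,0,0],[0,0,0.012,0,0,0],[0,0,0.005,0,0,0],[0,0,0.0015,0,0,0],[0,0,0,0,0,0],[0,0,0,0,0,0]]}}

```text
time_s: 33.47
position: [521.5, 290.9, 55.1]
orientation: [3.141, -0.0, 1.703]
ft_force: [0.2, 0.7, -0.1]
finger_gap: 0.372
grasp_force: 0.0
```

Emit:
{"method": "drive_tool", "body": {"motion": [[0,0,0,0,0,0],[0,0,0,0,0,0],[0,0,0,0,0,0],[0,0,0,0,0,0],[0,0,0,0,0,0]], "jaw": -1}}

```text
time_s: 33.88
position: [521.8, 290.9, 55.1]
orientation: [3.14, -0.001, 1.703]
ft_force: [1.1, 0.4, 3.7]
finger_gap: 0.195
grasp_force: 24.6
```

Emit:
{"method": "drive_tool", "body": {"motion": [[0,0,-0.01,0,0,0],[0,0,-0.02,0,0,0],[0,0,-0.03,0,0,0],[0,0,-0.03,0,0,0],[0,0,-0.03,0,0,0],[0,0,-0.02,0,0,0],[0,0,0,0,0,0],[0,0,0,0,0,0]]}}

```text
time_s: 34.55
position: [521.3, 290.7, 195.7]
orientation: [3.14, -0.001, 1.703]
ft_force: [-0.5, 0.6, -1.0]
finger_gap: 0.188
grasp_force: 24.6
```

Emit:
{"method": "drive_tool", "body": {"motion": [[-0.0342,-0.0036,0,0,0,0],[-0.0342,-0.0036,0,0,0,0],[-0.0342,-0.0036,0,0,0,0],[-0.0342,-0.0036,0,0,0,0],[-0.0342,-0.0036,0,0,0,0],[-0.0342,-0.0036,0,0,0,0],[-0.0342,-0.0036,0,0,0,0],[-0.0342,-0.0036,0,0,0,0],[-0.0342,-0.0036,0,0,0,0],[-0.0342,-0.0036,0,0,0,0],[-0.0342,-0.0036,0,0,0,0],[-0.0342,-0.0036,0,0,0,0],[-0.0345,-0.0034,0,0,0,0],[0,0,0.03,0,0,0],[0,0,0.034,0,0,0],[0,0,0.02,0,0,0],[0,0,0.01,0,0,0],[0,0,0,0,0,0],[0,0,0,0,0,0],[0,0,0,0,0,0]]}}

```text
time_s: 36.22
position: [534.4, -156.3, 101.4]
orientation: [3.14, 0.0, 1.703]
ft_force: [-0.5, 0.4, -0.2]
finger_gap: 0.194
grasp_force: 24.6
```

Emit:
{"method": "drive_tool", "body": {"motion": [[0,0,0.004,0,0,0],[0,0,0.004,0,0,0],[0,0,0.003,0,0,0],[0,0,0,0,0,0],[0,0,0,0,0,0]]}}

```text
time_s: 36.63
position: [533.5, -156.6, 89.5]
orientation: [-3.142, 0.0, 1.703]
ft_force: [0.7, -0.1, -0.6]
finger_gap: 0.192
grasp_force: 24.7
```

Emit:
{"method": "drive_tool", "body": {"motion": [[0,0,0,0,0,0],[0,0,0,0,0,0],[0,0,0,0,0,0],[0,0,0,0,0,0],[0,0,-0.01,0,0,0],[0,0,-0.02,0,0,0],[0,0,-0.034,0,0,0],[0,0,-0.034,0,0,0],[0,0,0,0,0,0],[0,0,0,0,0,0]], "jaw": -0.25}}

```text
time_s: 37.47
position: [535.1, -156.9, 190.2]
orientation: [3.137, 0.002, 1.703]
ft_force: [0.4, 0.0, 0.3]
finger_gap: 0.377
grasp_force: 0.0
```

Run:
```python
from tins import *
from tt import table
st(); B=(340,680,-430,-100)
for c,n in (('wrist','w13'),('top','t13')): grab(c,n+'.png'); wicks(n,88,115,B); table(n)
wicks('t13')
```

```text
{'time_s': np.float64(37.467), 'qpos': array([ 0.527,  0.576, -0.445,  1.82 ,  0.33 ,  0.813,  0.049]), 'position': array([ 535.087, -156.852,  190.245]), 'orientation': array([3.137e+00, 2.000e-03, 1.703e+00]), 'ft_force': array([0.41 , 0.022, 0.285]), 'finger_gap': np.float64(0.377), 'grasp_force': np.float64(0.0)}
w13 wick 405 [ 533.7 -154.2  102.3]
w13 wick 321 [ 579.9 -276.7  102.1]
w13 {'hub': array([ 485.8, -234.3,   56. ]), 'post': array([ 606.1, -198.2,   90. ]), 'idx': array([ 657.4, -192.6,   49. ])}
post sideways 6.667066090165665 r 125.61668673428406 idx deg 13.63990418104664
t13 wick 23 [ 456.  -334.   105.7]
t13 {'hub': None, 'post': None, 'idx': None}
t13 wick 28 [430.3 297.8  73. ]
```

Emit:
{"method": "drive_tool", "body": {"motion": [[0.0333,-0.0031,0,0,0,0],[0.0333,-0.0031,0,0,0,0],[0.0333,-0.0031,0,0,0,0],[0.0333,-0.0031,0,0,0,0],[0.0333,-0.0031,0,0,0,0],[0.0333,-0.0031,0,0,0,0],[0.0333,-0.0031,0,0,0,0],[0.0333,-0.0031,0,0,0,0],[0.0333,-0.0031,0,0,0,0],[0.0333,-0.0031,0,0,0,0],[0.0333,-0.0031,0,0,0,0],[0.0333,-0.0031,0,0,0,0],[0.0333,-0.0031,0,0,0,0],[0.0336,-0.003,0,0,0,0],[0,0,0.02,0,0,0],[0,0,0.03,0,0,0],[0,0,0.02,0,0,0],[0,0,0,0,0,0],[0,0,0,0,0,0],[0,0,0,0,0,0]], "jaw": -0.45}}

```text
time_s: 39.23
position: [429.3, 300.4, 117.8]
orientation: [-3.142, -0.0, 1.703]
ft_force: [-0.7, -0.0, 0.6]
finger_gap: 0.276
grasp_force: 0.0
```

Run:
```python
from tins import *
st(); grab('wrist','w14.png'); wicks('w14'); grab('top','t14.png'); wicks('t14')
F=load('t14');wicks('t14',88,115,(340,680,-430,-100))
```

```text
{'time_s': np.float64(39.233), 'qpos': array([-0.417,  0.638, -0.371,  1.967,  0.388,  0.606, -0.912]), 'position': array([429.34 , 300.417, 117.801]), 'orientation': array([-3.142, -0.   ,  1.703]), 'ft_force': array([-0.664, -0.031,  0.579]), 'finger_gap': np.float64(0.276), 'grasp_force': np.float64(0.0)}
w14 wick 65 [424.2 336.4 101.3]
w14 wick 603 [428.7 305.7  68.2]
t14 wick 28 [ 582.2 -282.7  105.3]
t14 wick 24 [ 534.1 -156.9  107.2]
t14 wick 29 [ 455.6 -332.2  105.3]
```

Emit:
{"method": "drive_tool", "body": {"motion": [[0.001,0,0.015,0,0,0],[0,0,0.015,0,0,0],[0,0,0.015,0,0,0],[0,0,0.01,0,0,0],[0,0,0.005,0,0,0],[0,0,0.003,0,0,0],[0,0,0,0,0,0],[0,0,0,0,0,0]]}}

```text
time_s: 40.0
position: [429.9, 301.5, 57.3]
orientation: [3.139, -0.0, 1.703]
ft_force: [-1.9, -2.9, 18.9]
finger_gap: 0.273
grasp_force: 8.2
```

Emit:
{"method": "drive_tool", "body": {"motion": [[0,0,0,0,0,0],[0,0,0,0,0,0],[0,0,0,0,0,0],[0,0,0,0,0,0],[0,0,0,0,0,0]], "jaw": -1}}

```text
time_s: 40.42
position: [429.5, 301.7, 56.6]
orientation: [3.139, -0.001, 1.703]
ft_force: [-3.3, -1.6, 12.6]
finger_gap: 0.193
grasp_force: 24.2
```

Emit:
{"method": "drive_tool", "body": {"motion": [[0,0,-0.01,0,0,0],[0,0,-0.02,0,0,0],[0,0,-0.03,0,0,0],[0,0,-0.03,0,0,0],[0,0,-0.03,0,0,0],[0,0,-0.02,0,0,0],[0,0,0,0,0,0],[0,0,0,0,0,0]]}}

```text
time_s: 41.08
position: [429.9, 301.5, 196.2]
orientation: [3.138, -0.001, 1.702]
ft_force: [0.0, 0.2, -1.9]
finger_gap: 0.189
grasp_force: 24.9
```

Run:
```python
from h import *
f=grab('wrist','w15.png')
for n in ('w8','w15'):
    F=load(n);P=cloud(F);g=cv2.cvtColor(F['img'],cv2.COLOR_RGB2HSV)
    m=(g[...,1]>70)&(g[...,0]<25)&(P[...,2]>150)&(P[...,2]<195)&(np.mgrid[:400,:640][0]>180); m[:,:260]=0;m[:,380:]=0
    Q=P[m]; A=np.c_[Q[:,:2]-Q[:,:2].mean(0),np.ones(len(Q))]
    k=np.ones(len(Q),bool)
    for _ in range(8):
        s=np.linalg.lstsq(A[k],Q[k,2],rcond=None)[0]; r=Q[:,2]-A@s; k=abs(r)<3
    print(n,len(Q),k.sum(),s,Q[k].min(0),Q[k].max(0))
```

```text
w8 4695 3523 [-9.89863364e-03 -1.21187743e-02  1.79420710e+02] [437.85549347 152.31951751 176.12983611] [498.54811151 216.21436281 182.60379478]
w15 4836 3772 [-1.12304131e-02 -1.05464316e-02  1.78681728e+02] [399.14450845 271.52524937 175.33376239] [459.25762322 334.91278674 181.77415265]
```

Emit:
{"method": "drive_tool", "body": {"motion": [[-0.0332,0,0,0,0,0],[-0.0332,0,0,0,0,0],[-0.0332,0,0,0,0,0],[-0.0332,0,0,0,0,0],[-0.0332,0,0,0,0,0],[-0.0332,0,0,0,0,0],[-0.0332,0,0,0,0,0],[-0.0332,-0.006,0,0,0,0],[-0.0332,-0.012,0,0,0,0],[-0.0332,-0.0143,0,0,0,0],[-0.0332,-0.0143,0,0,0,0],[-0.0332,-0.0143,0,0,0,0],[-0.0332,-0.0143,0,0,0,0],[-0.0332,-0.0142,0,0,0,0],[-0.0335,0,0,0,0,0],[0,0,0.03,0,0,0],[0,0,0.034,0,0,0],[0,0,0.02,0,0,0],[0,0,0.01,0,0,0],[0,0,0,0,0,0]]}}

```text
time_s: 42.8
position: [403.3, -203.4, 97.4]
orientation: [-3.135, -0.004, 1.703]
ft_force: [-0.2, 0.3, -0.6]
finger_gap: 0.186
grasp_force: 24.8
```

Emit:
{"method": "drive_tool", "body": {"motion": [[0,0,0,0,0,0],[0,0,0,0,0,0]]}}

```text
time_s: 42.97
position: [406.2, -204.3, 100.6]
orientation: [3.142, -0.0, 1.703]
ft_force: [0.1, -0.3, 0.3]
finger_gap: 0.196
grasp_force: 24.8
```

Emit:
{"method": "drive_tool", "body": {"motion": [[0,0,0.004,0,0,0],[0,0,0.003,0,0,0],[0,0,0.0025,0,0,0],[0,0,0,0,0,0],[0,0,0,0,0,0]]}}

```text
time_s: 43.38
position: [406.2, -204.6, 91.1]
orientation: [3.141, 0.0, 1.703]
ft_force: [0.9, 0.5, -0.4]
finger_gap: 0.193
grasp_force: 24.9
```

Emit:
{"method": "drive_tool", "body": {"motion": [[0,0,0,0,0,0],[0,0,0,0,0,0],[0,0,0,0,0,0],[0,0,0,0,0,0],[0,0,-0.01,0,0,0],[0,0,-0.02,0,0,0],[0,0,-0.034,0,0,0],[0,0,-0.034,0,0,0],[0,0,0,0,0,0],[0,0,0,0,0,0]], "jaw": -0.25}}

```text
time_s: 44.22
position: [407.1, -205.2, 190.6]
orientation: [3.138, 0.003, 1.702]
ft_force: [0.7, 0.3, -0.8]
finger_gap: 0.376
grasp_force: 0.0
```

Run:
```python
from tins import *
from tt import table
st(); B=(340,680,-430,-100)
for c,n in (('scene','s16'),('top','t16'),('wrist','w16')): grab(c,n+'.png'); wicks(n,88,115,B); table(n)
wicks('t16')
```

```text
{'time_s': np.float64(44.217), 'qpos': array([ 0.741,  0.447, -0.463,  2.079,  0.315,  0.678,  0.201]), 'position': array([ 407.12 , -205.208,  190.637]), 'orientation': array([3.138e+00, 3.000e-03, 1.702e+00]), 'ft_force': array([ 0.685,  0.289, -0.803]), 'finger_gap': np.float64(0.376), 'grasp_force': np.float64(0.0)}
s16 wick 27 [ 463.3 -320.9  103. ]
s16 wick 27 [ 415.9 -191.7  104.3]
s16 wick 35 [ 588.6 -271.2  103.8]
s16 wick 41 [ 540.8 -148.5  103.8]
s16 {'hub': array([ 500.1, -236.4,   56. ]), 'post': array([ 612.6, -198.3,   90. ]), 'idx': array([ 657.5, -194.6,   49. ])}
post sideways 7.887893593286805 r 118.69898843943785 idx deg 14.87222198319944
t16 wick 29 [ 581.6 -282.8  104.7]
t16 wick 25 [ 534.9 -157.7  106.8]
t16 {'hub': array([ 500.4, -244.5,   56. ]), 'post': array([ 606.7, -201.8,   90. ]), 'idx': array([ 660., -195.,   49.])}
post sideways 9.282995903855742 r 114.6220961546022 idx deg 17.244878332924667
w16 wick 537 [ 530.4 -155.5  102.3]
w16 wick 407 [ 405.  -201.7  102.3]
w16 wick 408 [ 576.  -277.9  102. ]
w16 wick 322 [ 451.9 -327.1  102.1]
w16 {'hub': array([ 492.8, -242. ,   56. ]), 'post': array([ 603.2, -200.4,   90. ]), 'idx': array([ 657. , -192.9,   49. ])}
post sideways 8.198277565679401 r 117.97653781611112 idx deg 16.652541953935355
```

Emit:
{"method": "drive_tool", "body": {"motion": [[0.0021,0.0336,0,0,0,0],[0.0021,0.0336,0,0,0,0],[0.0021,0.0336,0,0,0,0],[0.0021,0.0336,0,0,0,0],[0.0021,0.0336,0,0,0,0],[0.0023,0.0337,0,0,0,0],[0,0,0,0,0,0],[0,0,0,0,0,0],[0,0,0.034,0,0,0],[0,0,0.034,0,0,0],[0,0,0.03,0,0,0],[0,0,0.02,0,0,0],[0,0,0.01,0,0,0],[0,0,0,0,0,0],[0,0,0,0,0,0]], "jaw": -1}}

```text
time_s: 45.62
position: [603.7, -165.5, 60.9]
orientation: [-3.141, -0.0, 1.703]
ft_force: [0.6, -0.1, 0.5]
finger_gap: -0.001
grasp_force: 0.0
```

Now a slow push of 25 mm, then I back off and rise.

Emit:
{"method": "drive_tool", "body": {"motion": [[-0.004,0,0,0,0,0],[-0.004,0,0,0,0,0],[-0.003,0,0,0,0,0],[-0.003,0,0,0,0,0],[-0.002,0,0,0,0,0],[-0.002,0,0,0,0,0],[-0.002,0,0,0,0,0],[-0.002,0,0,0,0,0],[-0.002,0,0,0,0,0],[-0.001,0,0,0,0,0],[0,0,0,0,0,0],[0,0,0,0,0,0]]}}

```text
time_s: 46.62
position: [607.5, -190.2, 60.9]
orientation: [-3.141, 0.0, 1.703]
ft_force: [-0.5, 0.3, 0.1]
finger_gap: -0.003
grasp_force: 0.0
```

Emit:
{"method": "drive_tool", "body": {"motion": [[0.004,0,0,0,0,0],[0.01,0,0,0,0,0],[0.01,0,0,0,0,0],[0,0,-0.03,0,0,0],[0,0,-0.034,0,0,0],[0,0,-0.034,0,0,0],[0.02,0,-0.034,0,0,0],[0.03,0,-0.034,0,0,0],[0.03,-0.02,-0.034,0,0,0],[0,0,0,0,0,0],[0,0,0,0,0,0]]}}

```text
time_s: 47.53
position: [578.5, -93.1, 255.1]
orientation: [3.138, 0.001, 1.708]
ft_force: [-0.0, -0.4, 0.4]
finger_gap: 0.004
grasp_force: 0.0
```

Run:
```python
from tins import *
from tt import table
st(); B=(340,680,-430,-100)
for c,n in (('scene','s17'),('top','t17'),('wrist','w17')): grab(c,n+'.png'); wicks(n,88,115,B); table(n)
```

```text
{'time_s': np.float64(47.533), 'qpos': array([ 0.412,  0.541, -0.469,  1.668,  0.282,  0.996, -0.016]), 'position': array([578.475, -93.118, 255.132]), 'orientation': array([3.138e+00, 1.000e-03, 1.708e+00]), 'ft_force': array([-0.02 , -0.393,  0.431]), 'finger_gap': np.float64(0.004), 'grasp_force': np.float64(0.0)}
s17 wick 26 [ 460.  -317.5  103.7]
s17 wick 29 [ 417.1 -188.1  103.3]
s17 wick 34 [ 586.3 -274.6  104.4]
s17 wick 41 [ 545.3 -149.5  104.5]
s17 {'hub': array([ 500.7, -235.5,   56. ]), 'post': array([ 614.3, -203.5,   90. ]), 'idx': array([ 657.5, -194.6,   49. ])}
post sideways 2.2215192620024773 r 118.03022583380076 idx deg 14.625224152480095
t17 wick 29 [ 580.2 -286.7  105.8]
t17 wick 31 [ 451.8 -331.2  102.3]
t17 {'hub': None, 'post': None, 'idx': None}
w17 wick 253 [ 539.2 -155.3  102.4]
w17 wick 279 [ 411.5 -195.3  102.2]
w17 {'hub': array([ 495.3, -241. ,   56. ]), 'post': None, 'idx': array([ 657.8, -192.5,   49. ])}
```

Emit:
{"method": "drive_tool", "body": {"motion": [[0,0.03,0,0,0,0],[0,0.031,0,0,0,0],[0,0.031,0,0,0,0],[0,0.03,0,0,0,0],[0,0.03,0,0,0,0],[0.03,0,0,0,0,0],[0.034,0,0,0,0,0],[0.034,0,0,0,0,0],[0.034,0,0,0,0,0],[0.034,0,0,0,0,0],[0.034,0,0,0,0,0],[0.034,0,0,0,0,0],[0.034,0,0,0,0,0],[0,0,0,0,0,0],[0,0,0,0,0,0],[0,0,0,0,0,0]]}}

```text
time_s: 49.02
position: [693.7, 187.9, 250.8]
orientation: [-3.139, 0.002, 1.702]
ft_force: [-0.4, -0.7, 0.4]
finger_gap: 0.0
grasp_force: 0.0
```

Run:
```python
from tins import *
from tt import table
s=st(); B=(340,680,-430,-100)
grab('scene','s18.png'); grab('top','t18.png'); wicks('t18',88,115,B); table('t18'); hatch('s18')
A=load('s18')['img'][40:340,200:600];cv2.imwrite('pics/s18c.png',A[...,::-1])
p=np.array(s['position']); Y=np.array([.9913,.1318]); H=np.array([609.1,181.5]); print('u',(p[:2]-H)@Y,'v',(p[:2]-H)@np.array([-.1318,.9913]))
```

```text
{'time_s': np.float64(49.017), 'qpos': array([-0.092,  0.751, -0.428,  1.257,  0.31 ,  1.2  , -0.399]), 'position': array([693.68 , 187.921, 250.833]), 'orientation': array([-3.139e+00,  2.000e-03,  1.702e+00]), 'ft_force': array([-0.408, -0.679,  0.358]), 'finger_gap': np.float64(0.0), 'grasp_force': np.float64(0.0)}
t18 wick 30 [ 580.1 -287.   104.2]
t18 wick 26 [ 539.4 -160.   104.6]
t18 wick 30 [ 451.6 -330.8  105.6]
t18 wick 27 [ 408.5 -200.6  104.9]
t18 {'hub': array([ 494. , -244.2,   56. ]), 'post': array([ 609.4, -207.6,   90. ]), 'idx': array([ 659.4, -195.1,   49. ])}
post sideways 2.2388478695597414 r 121.0840554860118 idx deg 16.523919032353913
hatch s18 1877 [(130, np.float64(7.0)), (190, np.float64(25.0)), (250, np.float64(42.3))]
u 84.69057260104466 v -4.782962285182665
```

View pics/s18c.png

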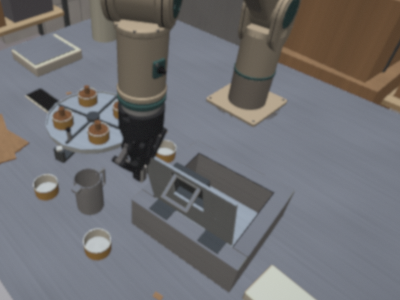

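The picture shows four tins in their bays. The hatch leans back with the ring out at crop (180,193), and the gripper is behind the leaf. I close the hatch along its arc.

Emit:
{"method": "drive_tool", "body": {"motion": [[0,-0.009,0.002,0,0,0],[0,-0.009,0,0,0,0],[0,-0.009,0,0,0,0],[0,-0.009,0,0,0,0],[0,-0.009,0,0,0,0],[0,-0.009,0,0,0,0],[0,-0.009,0,0,0,0],[0,-0.008,0,0,0,0],[0,-0.013,0,0,0,0],[0,-0.013,0,0,0,0],[0,-0.0152,0.0027,0,0,0],[0,-0.0152,0.0027,0,0,0],[0,-0.0145,0.006,0,0,0],[0,-0.0145,0.006,0,0,0],[0,0,0,0,0,0]]}}

```text
time_s: 50.37
position: [536.5, 166.3, 232.7]
orientation: [-3.138, 0.002, 1.701]
ft_force: [-0.9, -0.7, 0.1]
finger_gap: 0.003
grasp_force: 0.0
```

Run:
```python
from tins import *
s=st(); grab('scene','s19.png')
p=np.array(s['position']); Y=np.array([.9913,.1318]); H=np.array([609.1,181.5]); print('u',(p[:2]-H)@Y,'v',(p[:2]-H)@np.array([-.1318,.9913]))
P=cloud(load('s19')); w=np.array([.9912,.1324]); d=P[...,:2]-np.array([503,240.]); x=d@w-97.5; y=-d[...,0]*w[1]+d[...,1]*w[0]
k=(y>45)&(y<95)&(P[...,2]>108)&(P[...,2]<310)&(abs(x)<200); Q=np.c_[x[k],P[...,2][k]-100]; th=np.arctan2(Q[:,1],-Q[:,0]); print(k.sum(),np.percentile(th,[10,50,90]))
```

```text
{'time_s': np.float64(50.367), 'qpos': array([-0.051,  0.533, -0.457,  1.755,  0.286,  0.924, -0.498]), 'position': array([536.455, 166.33 , 232.692]), 'orientation': array([-3.138e+00,  2.000e-03,  1.701e+00]), 'ft_force': array([-0.945, -0.684,  0.101]), 'finger_gap': np.float64(0.003), 'grasp_force': np.float64(0.0)}
u -74.01232943249977 v -5.463278206868047
2199 [1.00811551 1.02514146 1.05005557]
```

Emit:
{"method": "drive_tool", "body": {"motion": [[0,-0.0132,0.009,0,0,0],[0,-0.0132,0.009,0,0,0],[0,-0.0111,0.0117,0,0,0],[0,-0.0111,0.0117,0,0,0],[0,-0.0085,0.014,0,0,0],[0,-0.0085,0.014,0,0,0],[0,-0.0052,0.0155,0,0,0],[0,-0.0052,0.0155,0,0,0],[0,-0.0018,0.012,0,0,0],[0,0,0.01,0,0,0],[0,0,0.006,0,0,0],[0,0,0.003,0,0,0],[0,0,0,0,0,0],[0,0,0,0,0,0]]}}

```text
time_s: 51.58
position: [462.1, 158.6, 102.2]
orientation: [3.141, -0.0, 1.702]
ft_force: [0.7, 0.3, 0.9]
finger_gap: -0.0
grasp_force: 0.0
```

Run:
```python
from tins import *
s=st(); grab('scene','s20.png'); grab('wrist','w20.png')
w=np.array([.9912,.1324])
for n in ('s20','w20'):
    P=cloud(load(n)); d=P[...,:2]-np.array([503,240.]); x=d@w-97.5; y=-d[...,0]*w[1]+d[...,1]*w[0]
    k=(y>45)&(y<95)&(P[...,2]>80)&(P[...,2]<150)&(x<-20)&(x>-185)
    print(n,k.sum(),np.polyfit(-x[k],P[...,2][k],1))
    k=(abs(y)<28)&(P[...,2]>112)&(P[...,2]<160)&(x<-60)&(x>-200); print('ring',k.sum(),np.percentile(x[k],[5,50,95]) if k.sum() else '',np.percentile(P[...,2][k],[5,95]) if k.sum() else '')
cv2.imwrite('pics/w20c.png',load('w20')['img'][...,::-1])
```

```text
{'time_s': np.float64(51.583), 'qpos': array([-0.151,  0.627, -0.348,  2.071,  0.423,  0.509, -0.679]), 'position': array([462.084, 158.628, 102.218]), 'orientation': array([ 3.141, -0.   ,  1.702]), 'ft_force': array([0.681, 0.317, 0.864]), 'finger_gap': np.float64(-0.0), 'grasp_force': np.float64(0.0)}
s20 1279 [3.88801603e-03 1.01680608e+02]
ring 105 [-157.83491993 -148.26817777 -145.40754308] [116.14996109 145.93026817]
w20 5383 [2.63284718e-03 1.00235644e+02]
ring 4483 [-161.63566555 -151.16847855 -146.88538756] [120.07020816 144.37375591]
```

View pics/w20c.png

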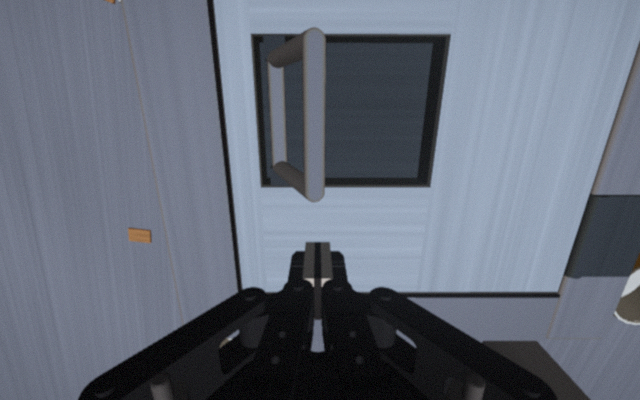

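The view shows the hatch shut and the ring standing with its free bar at about (314,115). I press the hatch lightly, then rise and move over the ring bar.

Emit:
{"method": "drive_tool", "body": {"motion": [[0,0,0.003,0,0,0],[0,0,0.003,0,0,0],[0,0,0.001,0,0,0],[0,0,0,0,0,0],[0,0,0,0,0,0]]}}

```text
time_s: 52.1
position: [462.4, 158.8, 99.6]
orientation: [3.137, 0.002, 1.703]
ft_force: [-9.1, -4.3, 48.7]
finger_gap: -0.002
grasp_force: 24.1
```

Emit:
{"method": "drive_tool", "body": {"motion": [[0,0,-0.02,0,0,0],[0,0,-0.03,0,0,0],[0,0,-0.022,0,0,0],[0.02,0,0,0,0,0],[0.03,0,0,0,0,0],[0.027,0.001,0,0,0,0],[0,0,0,0,0,0],[0,0,0,0,0,0],[0,0,0,0,0,0]]}}

```text
time_s: 52.85
position: [452.2, 234.2, 166.9]
orientation: [-3.141, 0.001, 1.703]
ft_force: [-0.6, -0.3, -0.5]
finger_gap: 0.0
grasp_force: 0.0
```

Run:
```python
from h import *
s=st(); p=np.array(s['position']); Y=np.array([.9913,.1318]); H=np.array([599.6,252.9]); print('u',(p[:2]-H)@Y,'v',(p[:2]-H)@np.array([-.1318,.9913]))
```

```text
{'time_s': np.float64(52.85), 'qpos': array([-0.246,  0.548, -0.421,  1.965,  0.339,  0.698, -0.743]), 'position': array([452.218, 234.186, 166.902]), 'orientation': array([-3.141e+00,  1.000e-03,  1.703e+00]), 'ft_force': array([-0.648, -0.264, -0.511]), 'finger_gap': np.float64(0.0), 'grasp_force': np.float64(0.0)}
u -148.56674072045502 v 0.8735799808681683
```

Emit:
{"method": "drive_tool", "body": {"motion": [[0,0.001,0.012,0,0,0],[0,0,0.008,0,0,0],[0,0.001,0.004,0,0,0],[0,0.0043,0.0022,0,0,0],[0,0.0043,0.0022,0,0,0],[0,0.0038,0.003,0,0,0],[0,0.0038,0.003,0,0,0],[0,0.0031,0.0037,0,0,0],[0,0.0031,0.0037,0,0,0],[0,0.0023,0.0042,0,0,0],[0,0.0023,0.0042,0,0,0],[0,0.0014,0.0046,0,0,0],[0,0.0014,0.0046,0,0,0],[0,0.0005,0.0045,0,0,0],[0,0.0005,0.003,0,0,0],[0,0,0,0,0,0],[0,0,0,0,0,0]]}}

```text
time_s: 54.27
position: [484.3, 239.2, 99.8]
orientation: [-3.141, 0.0, 1.703]
ft_force: [0.2, -0.2, -0.8]
finger_gap: -0.001
grasp_force: 0.0
```

Emit:
{"method": "drive_tool", "body": {"motion": [[0,0,-0.02,0,0,0],[0,0,-0.034,0,0,0],[0,0,-0.034,0,0,0],[0,0,-0.034,0,0,0],[-0.03,0,-0.02,0,0,0],[-0.034,0,0,0,0,0],[-0.034,0,0,0,0,0],[-0.034,0,0,0,0,0],[-0.034,0,0,0,0,0],[-0.02,0,0,0,0,0],[0,0,0,0,0,0],[0,0,0,0,0,0],[0,0,0,0,0,0]]}}

```text
time_s: 55.35
position: [509.0, 55.9, 242.3]
orientation: [3.141, -0.001, 1.704]
ft_force: [0.1, 0.4, -0.2]
finger_gap: 0.001
grasp_force: 0.0
```

Run:
```python
from tins import *
from tt import table
st(); B=(340,680,-430,-100)
for c,n in (('scene','s21'),('top','t21'),('wrist','w21')): grab(c,n+'.png')
table('s21'); table('t21'); wicks('t21',88,115,B)
w=np.array([.9912,.1324])
for n in ('s21','w21','t21'):
    P=cloud(load(n)); d=P[...,:2]-np.array([503,240.]); x=d@w-97.5; y=-d[...,0]*w[1]+d[...,1]*w[0]
    k=(abs(y)>45)&(abs(y)<95)&(P[...,2]>80)&(P[...,2]<150)&(x<-20)&(x>-185)
    print(n,k.sum(),np.polyfit(-x[k],P[...,2][k],1))
    k=(abs(y)<28)&(P[...,2]>103)&(P[...,2]<160)&(x<-60)&(x>-200); print('ring pts above',k.sum())
A=cv2.resize(load('s21')['img'][60:380,130:530],(600,480)); cv2.imwrite('pics/fin.png',A[...,::-1])
```

```text
{'time_s': np.float64(55.35), 'qpos': array([ 0.165,  0.449, -0.468,  1.875,  0.257,  0.876, -0.296]), 'position': array([509.017,  55.867, 242.317]), 'orientation': array([ 3.141e+00, -1.000e-03,  1.704e+00]), 'ft_force': array([ 0.088,  0.425, -0.182]), 'finger_gap': np.float64(0.001), 'grasp_force': np.float64(0.0)}
s21 {'hub': array([ 500.3, -237.5,   56. ]), 'post': array([ 613.4, -204.5,   90. ]), 'idx': array([ 657.5, -194.6,   49. ])}
post sideways 2.0571408330899246 r 117.84452006073579 idx deg 15.28491434693201
t21 {'hub': array([ 494. , -244.3,   56. ]), 'post': array([ 609.8, -207.2,   90. ]), 'idx': array([ 659. , -195.5,   49. ])}
post sideways 2.7384113572562825 r 121.57202599154668 idx deg 16.468199190677755
t21 wick 29 [ 580.4 -286.8  105.1]
t21 wick 28 [ 539.  -159.3  106.1]
t21 wick 29 [ 451.4 -330.8  107.3]
t21 wick 28 [ 408.5 -200.6  106.4]
s21 2274 [5.00035493e-04 1.01822646e+02]
ring pts above 73
w21 10732 [-2.25955194e-04  1.00357093e+02]
ring pts above 1
t21 1573 [-1.05342669e-03  1.00346161e+02]
ring pts above 67
```

View pics/fin.png

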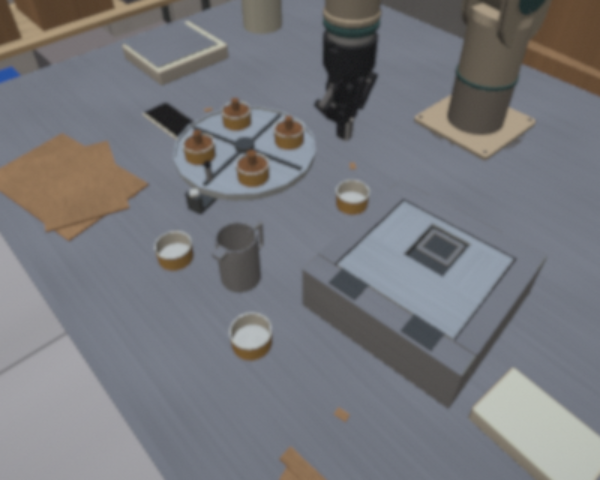

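The picture shows four upright tins in their bays, the post at the pointer, the hatch flush and the ring folded (440,245). All bystanders are in place, so I hand in.

```bash
python3 -c "
from cell import workorder; print(workorder.hand_in())"
```

```text
the job is handed in; nothing more can be done
None
```

I handed the job in at about 55 s of robot time (hand-in returned no verdict): the last look showed all four tins upright in their bays, the post within about 3 mm of the pointer, the hatch flush with the ring folded, and nothing else disturbed.

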